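Set the stop pin by feel and swing the wind vane onto it

TASK

Set up the wind vane for its bearing check: take the stop pin from the blue block, set its tip lightly down on the front of the dark dial between the two scribed circles, and slide it round that track by feel until it drops into the unmarked blind hole there, and press it fully home, upright with its collar flush on the dial. Then gently swing the vane round until its boom rests against the pin, and let go, without disturbing the barometer, the anemometer cup or the screwdriver.

Things in the scene. Friction and masses are not known exactly. Their poses are not given: they have to be found in the camera images.
- pin_grip (a point): The loose stop pin, half-way up its round steel grip (14 mm wide, 54 mm long, brass band near the top). Below the grip: brass collar 18 mm wide, 4 mm thick; then a 10 mm shank 24 mm long, its last 5 mm tapering to a flat tip 5 mm wide. This point is on the pin's axis, 55 mm above the tip, 31 mm above the collar's underside, 27 mm below the top. z runs from tip to top. 65 to 105 g.
- pin_block: Fixed blue block, 50 mm (x) by 80 mm (y) by 36 mm high, with two 12 mm holes 27 mm deep in its top, 20 mm to either side of its centre along y. The pin stands upright in the one at y = -20 mm, its collar on the block's top. Origin: centre of the underside.
- stand: Fixed wind vane bench stand. Origin: under its centre, on the vane's upright axis, at table height; its front is -x, where a green bullseye level sits 132 mm out. Grey base plate 12 mm thick, x -150 to +120 mm, y within 120 mm; on pillars above it the round dark dial. The sensor's black hub, radius 22 mm, rises in the middle to 125 mm above the table.
- dial_top (a point): Centre of the dial's flat, level, hard top, 82 mm above the table; dial radius 115 mm; axes as the stand. It has one unmarked blind hole, 11 mm wide, 27 mm deep, 80 mm from the centre, midway between pale scribed circles of radius 71 and 89 mm, at an unknown bearing within 0.62 rad either side of the front (-x). The dial is clamped. With the pin fully home its pin_grip point is 31 mm above the top.
- vane (a joint): Bearing of the wind vane about the stand's axis, rad: 0 when boom and fin point to the stand's front (-x), growing counter-clockwise from above (+1.57: fin to the stand's -y). It turns easily, stays where left, range +-2.6. Boom: 8 mm rod, its axis 25 mm above the dial, reaching 200 mm out. The brass counterweight on the other side ends 56 mm out, clear of the track.
- boom_stop (a point): Point on the axis of the boom 80 mm from the vane's axis, the same radius as the hole: the part that comes to rest on the pin. Boom against pin, it lies 11 mm from the pin's axis, seen from above.
- fin (a point): Centre of the vane's upright aluminium tail fin, 162 mm from the vane's axis: a plate 75 mm long (outward along the boom), 56 mm high, 3 mm thick, from 125 to 200 mm from the axis, its top edge 53 mm above the dial's top and its lower edge 3 mm below the dial's top. It can be pushed on either face.
- barometer: Bystander, leave alone: loose brass pocket barometer lying on the table, 68 mm across, 17 mm thick. Origin: centre of the underside.
- cup: Bystander, leave alone: loose white plastic anemometer cup lying mouth down on the table, 77 mm across, 38 mm high. Origin: centre of the underside.
- screwdriver: Bystander, leave alone: loose screwdriver lying on the table. Origin: centre of the underside.

How it is judged:
On the way, in this order (a step that is already met when the one before it is completed fails the run):
1. the pin's tip touches the face of the dial on the track (contact force between pin and stand above 0.2 N and z of pin_grip in the frame of stand between 0.1345 and 0.14 m and horizontal distance between pin_grip and stand between 0.07 and 0.09 m and angle between pin_grip's own z axis and vertical below 0.25 rad), for 0.1 s.
2. the stop pin is home in the blind hole of the dial: collar flush, upright, while the vane is still clear of it (z of pin_grip in the frame of stand between 0.109 and 0.115 m and horizontal distance between pin_grip and stand between 0.075 and 0.085 m and angle between pin_grip's own z axis and vertical below 0.1 rad and horizontal distance between pin_grip and boom_stop above 0.02 m), for 0.2 s.
At the end, for the whole second after the job is handed in: The pin stands in the dial's hole with its collar flush (within 2 mm) and upright (within 0.1 rad), 75 to 85 mm from the vane's axis, and the boom rests against it (gap under 3 mm), everything released and still (z of pin_grip in the frame of stand between 0.109 and 0.115 m and horizontal distance between pin_grip and stand between 0.075 and 0.085 m and angle between pin_grip's own z axis and vertical below 0.1 rad and horizontal distance between pin_grip and boom_stop below 0.014 m and linear speed of pin below 0.02 m/s and velocity of joint vane between -0.05 and 0.05 rad/s); the robot touches nothing.
It fails at once if the pin's tip is pressed on the face of the dial with more than 20 N while it is not yet in the hole (contact force between pin and stand above 20 N and z of pin_grip in the frame of stand above 0.1345 m).
It fails at once if the pin is rammed or jammed in the hole with more than 40 N while the vane is still clear of it (contact force between pin and stand above 40 N and horizontal distance between pin_grip and boom_stop above 0.016 m).
It fails at once if the robot pushes on the stand or its vane with more than 15 N (contact force between any of the fingers, the arm and stand above 15 N).
It fails at once if the barometer, the cup or the screwdriver is shifted by more than 15 mm (distance of any of barometer, cup, screwdriver from where it was at the start of the episode above 0.015 m).
It also fails if it takes over 72 s, if anything falls off the work surface, if the arm or the gripper's body presses on something with over 40 N, if the wrist force passes 120 N, or if a joint passes its speed limit or range.

ROBOT

A 6-joint arm with a two-finger parallel gripper is mounted at the origin on the work surface. World frame = base frame: x ahead of the robot, y to its left, z up, the work surface at z = 0. Lengths are in m, angles in rad, forces in N, time in s.
With the tool pointing down it reaches from about 0.3 to 0.85 m from the base axis. Payload 5.4 kg.
Tool frame: the origin (TCP) lies on the centre line of the jaws, within the pads' length; the fingertips stand 11 mm ahead of it and the grasp point (between the pads) lies 8 mm behind it; z points along the fingers, x is the direction in which the jaws open and shut, and the axes are right-handed (so a half turn about z gives the same grasp; the last joint's range is limited). The gripper opens to 85 mm and grips with 20 to 120 N. Pads are 22 mm wide; open, the fingers measure 114 mm over their backs; the gripper's body (76 mm by 85 mm) begins 54 mm behind the grasp point. The pads swing forward as they close: fully open they stand 13 mm farther back than shut.
Start: joints at [1.078, 0.158, 1.597, -0, 1.386, -0.21], TCP at [0.16, 0.552, 0.242] pointing down, gripper open.
Joint ranges: [-2.91, 2.91], [-0.94, 2.29], [0.18, 2.7], [-1.29, 4.43], [0.17, 2.64], [-3, 3]. Speed limits (rad/s): [2.57, 2.57, 3.14, 3.14, 3.14, 3.14].

INTERFACE

Orientations are given as a unit quaternion [w, x, y, z].
In Python, from station import manip gives the robot as it stands. The module is installed in compiled form; this text tells all that it offers.
- The arm moves only by the shell command python3 -m inch 'ROWS'. ROWS is JSON, a list of rows, each an object with "linear": the shift along the tool's x, y, z in mm, a list of three; "rot": the turn, a rotation vector about the tool's x, y, z in degrees, a list of three; "gripper": the finger opening in mm, from 0 to 85.4. In form: [{"linear": [dx, dy, dz], "rot": [wx, wy, wz], "gripper": gripper}, ...]. A call has 1 to 20 rows; each row is the pose to reach, as a shift and turn from the pose commanded when the call began, along the tool's axes at that moment; what a row does not reach only later rows make up. A row lasts 1/12 s, in which the tool goes at most 41.7 mm and 7.16 degrees, less where a joint would pass 70% of its speed; a pose out of reach is approached as far as the arm can. A call with a gripper value outside its range is refused whole. The fingers move at their own pace and stop on an object; the grip force is fixed at half the most. Time passes only in rows, so rows that repeat a pose let the fingers close. It gives the time, the measured TCP pose, the force and the opening at its end, in the units of the state.
- manip.observe(): the state, without advancing time (a new reading comes with each control period).
- manip.read_camera(name): name is "scene" or "top"; returns (picture, depth): 384x512x3 uint8, red, green, blue; 384x512 float32, m along the optical axis (not along the pixel's ray), 0 where there is no reading.
- manip.camera_model(name): a dict with "fx", "fy", "cx", "cy" (pixels), "camera_from_world" (4x4, takes a point from world to camera coordinates). Camera axes: x right, y up, looking along -z (the intrinsics and any distortion apply to the point x, -y, -z); pixel columns grow to the right and rows downward; lengths in m; the calibration is good to about 2 mm. A picture is of the moment at which its call begins. camera_model takes no time and is no camera call.
- manip.sign_off(): hands the job in, once; it reports no verdict.
Trained networks look in the newest picture that a camera, given by its name, has taken for a name from the list of things; names that differ only in an ending like _2 or _b are one class to them, and where a whole thing is asked for, a point or a joint stands for the part that bears it (a point fixed in the world has none). Each returns a list of dicts, best first, with "score" (0 to 1); they miss things now and then, are a little off and sometimes report something else, mostly with a low value. They report only what shows in the picture. A call takes as long as a camera call.
- manip.cut_out(camera, target): "mask" (384x512 bool, what is visible of it).
- manip.pinpoint(camera, target): "at" ([x, y, z] in m, in the coordinates of the camera as it stood for that picture, good to about 4 mm: a listed point, or the origin of a listed thing).
The state is a dict: "clock": time; "joints": joint angles; "dq": joint speeds; "tau": joint torques, N m; "position": TCP position; "tool_rot": TCP orientation; "force": force on the tool from outside, world axes, zero at the start; "torque": the same for the moment, N m; "grip_width": finger opening in m.
Only numpy, scipy, OpenCV 4.12 (cv2) and the standard library are available. Lean on these libraries where they do the work, as an engineer would, in place of code of your own. Each camera call takes 0.05 s, during which the arm holds its last target.

## Working session

There is one attempt and no reset: what is moved stays moved. The work goes in short steps, Python scripts to look and compute and a shell command to move; the robot and the scene stay as the last step left them, time stands still between calls to the robot, and variables do not carry over. Pictures are saved under pics/ and viewed, and the job is handed in when it is done.

```bash
mkdir -p pics; ls; cat > h.py <<'E'
from station import manip
import numpy as np, cv2
from scipy.spatial.transform import Rotation as R
def snap(cam,name,scale=1.5,crop=None):
    p,d=manip.read_camera(cam); im=cv2.cvtColor(p,cv2.COLOR_RGB2BGR)
    if crop: r0,r1,c0,c1=crop; im=im[r0:r1,c0:c1]
    cv2.imwrite(f'pics/{name}.png',cv2.resize(im,None,fx=scale,fy=scale,interpolation=cv2.INTER_CUBIC)); return p,d
def w_from_c(cam,pt):
    T=np.linalg.inv(np.array(manip.camera_model(cam)['camera_from_world'])); return (T@np.append(pt,1))[:3]
def pix(cam,pw):
    m=manip.camera_model(cam); c=(np.array(m['camera_from_world'])@np.append(pw,1))[:3]
    return m['cx']+m['fx']*c[0]/-c[2], m['cy']+m['fy']*-c[1]/-c[2]
def unp(cam,u,v,d):
    m=manip.camera_model(cam); return w_from_c(cam,[(u-m['cx'])*d/m['fx'],-(v-m['cy'])*d/m['fy'],-d])
def unpz(cam,u,v,z):
    a=unp(cam,u,v,0.1);b=unp(cam,u,v,1.0);t=(z-a[2])/(b[2]-a[2]);return a+t*(b-a)
def tool():
    s=manip.observe();q=s['tool_rot'];return np.array(s['position']),R.from_quat([q[1],q[2],q[3],q[0]]).as_matrix(),s
E
python3 - <<'E'
from h import *
for c in ('scene','top'):
    p,d=snap(c,c+'0',1.5)
    for t in ['pin_grip','pin_block','stand','dial_top','boom_stop','fin','barometer','cup','screwdriver']:
        r=manip.pinpoint(c,t)
        for x in r[:2]: print(c,t,round(x['score'],2),w_from_c(c,x['at']).round(4),np.round(pix(c,w_from_c(c,x['at']))))
    print(manip.camera_model(c))
p,Rm,s=tool();print(p,Rm.round(3),s)
E
```

```text
pics
scene pin_grip 0.45 [0.4717 0.2717 0.065 ] [339. 210.]
scene pin_block 0.98 [0.4692 0.2919 0.0031] [343. 223.]
scene dial_top 0.59 [ 0.6081 -0.0279  0.0814] [243. 199.]
scene boom_stop 0.77 [ 0.6232 -0.1125  0.1065] [219. 187.]
scene fin 0.81 [ 0.6372 -0.1908  0.1035] [198. 182.]
scene barometer 0.54 [ 0.4267 -0.4972  0.0008] [170. 134.]
scene cup 0.96 [0.4421 0.5258 0.0006] [410. 247.]
scene screwdriver 0.56 [0.7494 0.4291 0.0056] [345. 306.]
{'fx': 475.6805945379625, 'fy': 475.6805945379625, 'cx': 254.64569001194113, 'cy': 189.29099985835003, 'camera_from_world': array([[-0.51968956,  0.85423689, -0.01421645,  0.29980672],
       [-0.67295543, -0.39903882,  0.62281539,  0.31444187],
       [ 0.52635896,  0.33323769,  0.78223966, -1.99757753],
       [ 0.        ,  0.        ,  0.        ,  1.        ]])}
top pin_grip 0.59 [0.4726 0.2765 0.0692] [196. 220.]
top pin_block 0.58 [ 0.4665  0.2934 -0.0026] [195. 223.]
top stand 0.75 [ 0.6072 -0.0256  0.0022] [279. 187.]
top stand 0.41 [0.4736 0.2809 0.0707] [194. 220.]
top dial_top 0.96 [ 0.6104 -0.0284  0.0809] [281. 183.]
top boom
[... 701 characters left out ...]
 -0.279  0.   ]
 [ 0.     0.    -1.   ]] {'clock': 1.0, 'joints': array([ 1.07789101e+00,  1.58436862e-01,  1.59696728e+00, -9.34279953e-06,
        1.38617560e+00, -2.10101840e-01]), 'dq': array([-0.0002027 , -0.00092167,  0.00011831,  0.00093612, -0.00046498,
       -0.00142567]), 'tau': array([ 1.53070916e-03, -3.96000874e+01, -3.31717193e+01, -1.21083631e-04,
        3.12068678e-04,  3.31032174e-05]), 'position': array([0.1604781 , 0.55215418, 0.24229482]), 'tool_rot': array([1.45285960e-06, 7.99702199e-01, 6.00396863e-01, 7.78717575e-06]), 'force': array([ 0.13229253,  0.33237556, -0.65630413]), 'torque': array([ 0.00377003,  0.03144423, -0.0021084 ]), 'grip_width': 0.08581628846391669}
```

View pics/scene0.png

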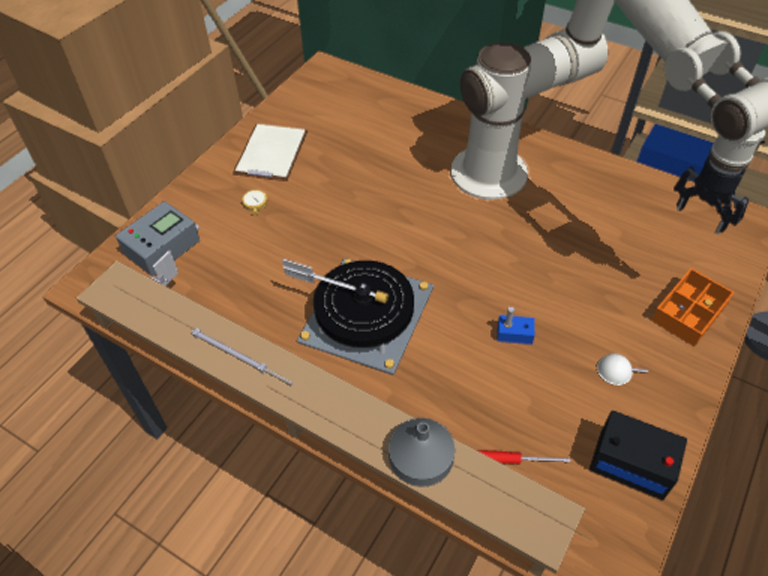

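View pics/top0.png

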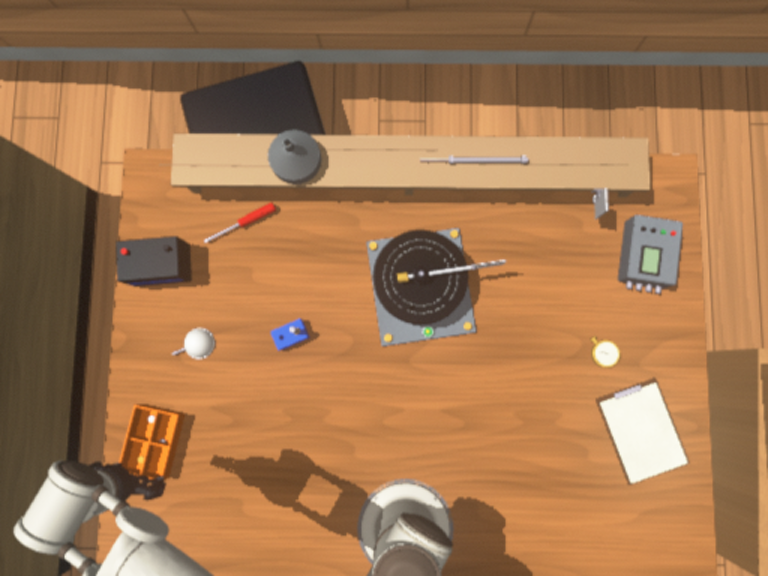

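The scene view shows the dial at about (365,297), the pin in the blue block at (510,318) and the fin at (298,270), all in 1.5x pixels. In the top view the bullseye level at (428,331) sits on the robot's side of the stand. I'll refine the poses next.

```bash
python3 - <<'E'
from h import *
p,d=snap('top','t1',4,(135,240,165,350))
hsv=cv2.cvtColor(p,cv2.COLOR_RGB2HSV)
g=((hsv[...,0]>45)&(hsv[...,0]<80)&(hsv[...,1]>120)&(hsv[...,2]>80))
v,u=np.nonzero(g);k=(u>270)&(u<300)&(v>210)&(v<230);print('level',u[k].mean(),v[k].mean(),unpz('top',u[k].mean(),v[k].mean(),0.018))
# corner screws (yellow)
y=((hsv[...,0]>12)&(hsv[...,0]<30)&(hsv[...,1]>130)&(hsv[...,2]>150)).astype(np.uint8)
n,l,st,ce=cv2.connectedComponentsWithStats(y)
for i in range(1,n):
    if 3<st[i,4]<80 and 230<ce[i][0]<330 and 140<ce[i][1]<240: print('yl',st[i,4],ce[i],unpz('top',*ce[i],0.014))
# dial pts by depth
for c in('top','scene'):
    p,d=manip.read_camera(c)
    vv,uu=np.mgrid[0:384,0:512]
    P=np.array([unp(c,0,0,1)])
    m=manip.camera_model(c);T=np.linalg.inv(m['camera_from_world'])
    X=np.stack([(uu-m['cx'])*d/m['fx'],-(vv-m['cy'])*d/m['fy'],-d,np.ones_like(d)],-1)@T.T
    X=X[...,:3]; k=(abs(X[...,2]-0.082)<0.006)&(d>0)&(np.hypot(X[...,0]-.61,X[...,1]+.028)<.14)
    pts=X[k][:,:2].astype(np.float32); print(c,'dial',cv2.minEnclosingCircle(pts),np.median(X[k][:,2]))
    k=(X[...,2]>0.1)&(d>0)&(np.hypot(X[...,0]-.61,X[...,1]+.028)<.24)&(np.hypot(X[...,0]-.61,X[...,1]+.028)>.115)
    print('fin',X[k].mean(0),len(X[k]))
    k=(X[...,2]>0.045)&(d>0)&(np.hypot(X[...,0]-.47,X[...,1]-.28)<.06)
    print('pin',X[k].round(3).tolist()[:40])
    k=(abs(X[...,2]-0.036)<.005)&(d>0)&(np.hypot(X[...,0]-.47,X[...,1]-.28)<.08)
    print('block',cv2.minAreaRect((X[k][:,:2]*1000).astype(np.float32)),X[k].mean(0))
    p_=p
    k=(X[...,2]>0.07)&(X[...,0]>.75)&(d>0)&(X[...,0]<1)
    print('shelf',X[k].min(0),X[k].max(0),np.median(X[k],0))
E
```

```text
level 285.14285714285717 220.71428571428572 [ 0.47716637 -0.04874982  0.018     ]
yl 14 [302.5        155.71428571] [ 0.72626095 -0.11336631  0.014     ]
yl 14 [248.5        163.71428571] [0.69293504 0.09219414 0.014     ]
yl 34 [267.64705882 184.26470588] [0.61460668 0.01826046 0.014     ]
yl 14 [311.5        217.28571429] [ 0.49149833 -0.14749368  0.014     ]
yl 15 [258.53333333 224.86666667] [0.46061144 0.05050625 0.014     ]
top dial ((0.6086589694023132, -0.03888983651995659), 0.12686407566070557) 0.08237042533214878
fin [ 0.79890191 -0.05397916  0.10825625] 390
pin [[0.482, 0.28, 0.09], [0.482, 0.275, 0.096], [0.485, 0.269, 0.046], [0.478, 0.283, 0.089], [0.478, 0.278, 0.095], [0.478, 0.275, 0.093], [0.479, 0.272, 0.089], [0.48, 0.272, 0.068], [0.474, 0.282, 0.095], [0.474, 0.278, 0.095], [0.474, 0.274, 0.097], [0.475, 0.272, 0.092], [0.476, 0.271, 0.074], [0.477, 0.27, 0.058], [0.471, 0.282, 0.094], [0.471, 0.278, 0.097], [0.471, 0.274, 0.097], [0.471, 0.272, 0.092], [0.472, 0.271, 0.076], [0.474, 0.272, 0.052], [0.468, 0.277, 0.081], [0.469, 0.276, 0.069], [0.47, 0.274, 0.057
[... 897 characters left out ...]
.278, 0.084], [0.481, 0.27, 0.076], [0.481, 0.273, 0.079], [0.476, 0.275, 0.075], [0.476, 0.279, 0.077], [0.48, 0.27, 0.069], [0.482, 0.274, 0.075], [0.482, 0.278, 0.078], [0.478, 0.28, 0.074], [0.481, 0.268, 0.063], [0.483, 0.272, 0.069], [0.482, 0.275, 0.069], [0.481, 0.278, 0.071], [0.478, 0.281, 0.07], [0.482, 0.269, 0.06], [0.484, 0.273, 0.065], [0.481, 0.275, 0.063], [0.477, 0.278, 0.059], [0.48, 0.269, 0.051], [0.481, 0.273, 0.056]]
block ((467.9405212402344, 290.59466552734375), (56.935386657714844, 79.51652526855469), 25.65868377685547) [0.46912419 0.29334584 0.03575945]
shelf [ 0.75014314 -0.66501082  0.07000896] [0.95523244 0.60743008 0.22431363] [0.89522528 0.10736649 0.10509064]
```

View pics/t1.png

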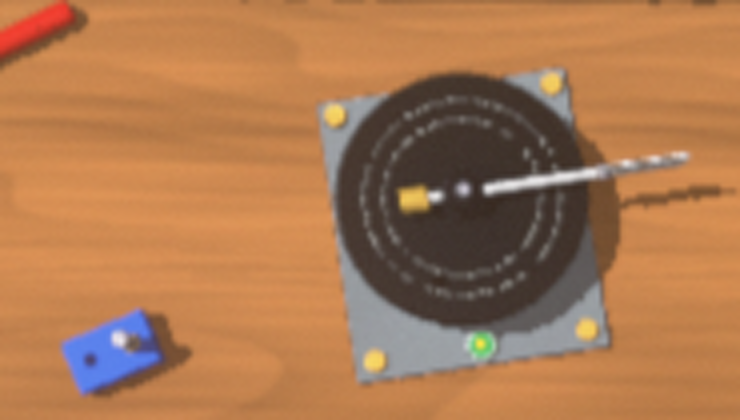

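The block pose (yaw about 24°), the four screws and the level all agree. That puts the stand at about (0.608, -0.027) with yaw 9°, and the pin at about (0.476, 0.276). Before moving I'll fit the dial centre and see whether depth hints at the hole.

```bash
python3 - <<'E'
from h import *
C=np.array([0.6076,-0.0271]);yaw=0.161
for c in('top','scene'):
    ds=[];ps=[]
    for i in range(4):
        p,d=manip.read_camera(c);ds.append(d);ps.append(p.astype(float))
    d=np.mean(ds,0);g=np.mean(ps,0).mean(2)
    # project dial rim & tracks, compare to picture
    im=cv2.cvtColor(np.mean(ps,0).astype(np.uint8),cv2.COLOR_RGB2BGR)
    # centre fit by maximising brightness on scribed circles
    best=[]
    a=np.linspace(0,2*np.pi,240)
    for dx in np.arange(-.006,.0061,.001):
        for dy in np.arange(-.006,.0061,.001):
            s=0
            for r in(.071,.089):
                u,v=zip(*[pix(c,[C[0]+dx+r*np.cos(t),C[1]+dy+r*np.sin(t),.082]) for t in a[::2]])
                s+=np.minimum(cv2.remap(g.astype(np.float32),np.float32([u]),np.float32([v]),cv2.INTER_LINEAR),120).mean()
            best.append((s,C[0]+dx,C[1]+dy))
    best.sort();print(c,best[-3:])
    cc=best[-1][1:]
    for b in np.arange(-.66,.67,.06):
        t=yaw+np.pi+b
        u,v=pix(c,[cc[0]+.08*np.cos(t),cc[1]+.08*np.sin(t),.082]);iu,iv=int(round(u)),int(round(v))
        q=unp(c,iu,iv,np.median(d[iv-1:iv+2,iu-1:iu+2]));print(round(b,2),q[2].round(4),unp(c,iu,iv,d[iv-1:iv+2,iu-1:iu+2].max())[2].round(4),g[iv,iu].round(1))
    big=cv2.resize(im[150:240,220:330] if c=='top' else im[160:260,190:300],None,fx=6,fy=6,interpolation=cv2.INTER_CUBIC)
    cv2.imwrite(f'pics/dial_{c}.png',cv2.convertScaleAbs(big,alpha=1.8))
print(manip.observe()['clock'])
E
```

```text
Traceback (most recent call last):
  File "h.py", line 11, in pix
    m=manip.camera_model(cam); c=(np.array(m['camera_from_world'])@np.append(pw,1))[:3]
ValueError: time passes only in moves, steps and waits
```

```bash
python3 -m inch '[{"linear":[0,0,0],"rot":[0,0,0],"gripper":85}]'
```

```text
clock: 1.43
position: [0.1605, 0.5521, 0.2423]
tool_rot: [0.0, 0.8, 0.6, -0.0]
force: [-0.4, -0.2, 0.5]
grip_width: 0.0844
```

```bash
sed -i 's/manip.camera_model(cam)/M(cam)/g; s/^import numpy.*/&\nimport functools\n@functools.lru_cache(None)\ndef M(c): return manip.camera_model(c)/' h.py; python3 - <<'E'
from h import *
C=np.array([0.6076,-0.0271]);yaw=0.161
for c in('top','scene'):
    p,d=manip.read_camera(c); g=p.astype(float).mean(2)
    best=[]
    a=np.linspace(0,2*np.pi,120)
    for dx in np.arange(-.006,.0061,.001):
        for dy in np.arange(-.006,.0061,.001):
            s=0
            for r in(.071,.089):
                u,v=zip(*[pix(c,[C[0]+dx+r*np.cos(t),C[1]+dy+r*np.sin(t),.082]) for t in a])
                s+=np.minimum(cv2.remap(g.astype(np.float32),np.float32([u]),np.float32([v]),cv2.INTER_LINEAR),120).mean()
            best.append((s,C[0]+dx,C[1]+dy))
    best.sort();print(c,np.round(best[-4:],4).tolist())
    cc=best[-1][1:]
    o=[]
    for b in np.arange(-.66,.67,.06):
        t=yaw+np.pi+b
        u,v=pix(c,[cc[0]+.08*np.cos(t),cc[1]+.08*np.sin(t),.082]);iu,iv=int(round(u)),int(round(v))
        o.append((round(b,2),unp(c,iu,iv,np.median(d[iv-1:iv+2,iu-1:iu+2]))[2].round(3),unp(c,iu,iv,d[iv-1:iv+2,iu-1:iu+2].max())[2].round(3),g[iv,iu].round(0)))
    print(*o)
    im=cv2.cvtColor(p,cv2.COLOR_RGB2BGR)
    big=cv2.resize(im[150:240,220:330] if c=='top' else im[160:260,190:300],None,fx=6,fy=6,interpolation=cv2.INTER_CUBIC)
    cv2.imwrite(f'pics/dial_{c}.png',cv2.convertScaleAbs(big,alpha=1.8))
# moves to pin
p,Rm,s=tool();print(s['clock'],Rm.T@(np.array([.476,.276,.2])-p)*1000,(Rm.T@(np.array([.476,.276,.063])-p))*1000)
E
```

```text
top [[165.9638, 0.6076, -0.0271], [166.2158, 0.6066, -0.0271], [166.3284, 0.6076, -0.0261], [166.9368, 0.6066, -0.0261]]
(np.float64(-0.66), np.float64(0.081), np.float64(0.077), np.float64(57.0)) (np.float64(-0.6), np.float64(0.08), np.float64(0.079), np.float64(57.0)) (np.float64(-0.54), np.float64(0.08), np.float64(0.079), np.float64(55.0)) (np.float64(-0.48), np.float64(0.071), np.float64(0.049), np.float64(52.0)) (np.float64(-0.42), np.float64(0.056), np.float64(0.049), np.float64(48.0)) (np.float64(-0.36), np.float64(0.056), np.float64(0.049), np.float64(48.0)) (np.float64(-0.3), np.float64(0.083), np.float64(0.08), np.float64(57.0)) (np.float64(-0.24), np.float64(0.083), np.float64(0.08), np.float64(56.0)) (np.float64(-0.18), np.float64(0.084), np.float64(0.08), np.float64(56.0)) (np.float64(-0.12), np.float64(0.083), np.float64(0.077), np.float64(57.0)) (np.float64(-0.06), np.float64(0.083), np.float64(0.077), np.float64(56.0)) (np.float64(-0.0), np.float64(0.083), np.float64(0.079), np.float64(56.0)) (np.float64(0.06), np.float64(0.083), np.float64(0.077), np.float64(56.0)) 
[... 1988 characters left out ...]
(17.0)) (np.float64(0.24), np.float64(0.083), np.float64(0.078), np.float64(18.0)) (np.float64(0.3), np.float64(0.082), np.float64(0.076), np.float64(19.0)) (np.float64(0.36), np.float64(0.083), np.float64(0.076), np.float64(18.0)) (np.float64(0.42), np.float64(0.082), np.float64(0.076), np.float64(19.0)) (np.float64(0.48), np.float64(0.082), np.float64(0.076), np.float64(19.0)) (np.float64(0.54), np.float64(0.081), np.float64(0.079), np.float64(18.0)) (np.float64(0.6), np.float64(0.081), np.float64(0.079), np.float64(18.0)) (np.float64(0.66), np.float64(0.084), np.float64(0.079), np.float64(18.0))
1.5333 [-177.10293793  380.05002957   42.30892497] [-177.09701099  380.04974832  179.30892484]
```

View pics/dial_scene.png

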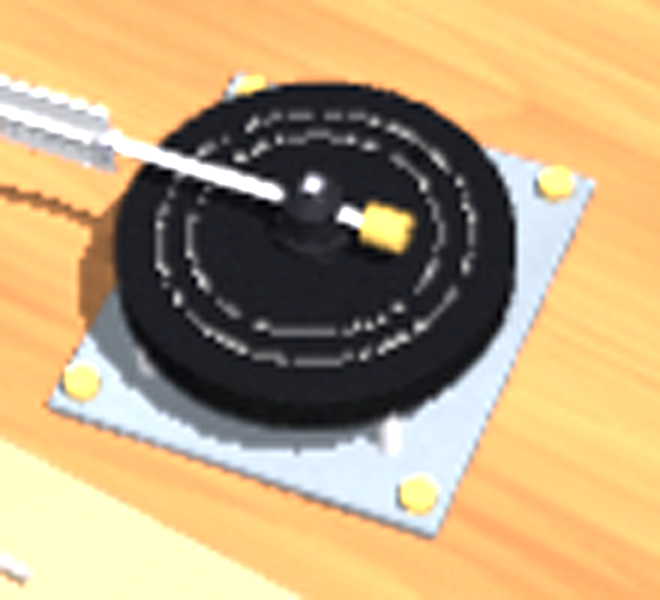

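Depth and brightness in both cameras place the hole at bearing about -0.41 rad, near (0.53, -0.008). I'll still touch down beside it and slide. First, the pin: I go above it with the jaws turned radial for that bearing.

```bash
python3 -m inch '[{"linear":[-40,90,20],"rot":[0,0,14],"gripper":60},{"linear":[-90,190,40],"rot":[0,0,28],"gripper":60},{"linear":[-177,380,60],"rot":[0,0,88],"gripper":60},{"linear":[-177,380,60],"rot":[0,0,88],"gripper":60},{"linear":[-177,380,60],"rot":[0,0,88],"gripper":60},{"linear":[-177,380,60],"rot":[0,0,88],"gripper":60},{"linear":[-177,380,60],"rot":[0,0,88],"gripper":60},{"linear":[-177,380,60],"rot":[0,0,88],"gripper":60},{"linear":[-177,380,60],"rot":[0,0,88],"gripper":60},{"linear":[-177,380,60],"rot":[0,0,88],"gripper":60},{"linear":[-177,380,60],"rot":[0,0,88],"gripper":60},{"linear":[-177,380,60],"rot":[0,0,88],"gripper":60},{"linear":[-177,380,60],"rot":[0,0,88],"gripper":60},{"linear":[-177,380,60],"rot":[0,0,88],"gripper":60},{"linear":[-177,380,60],"rot":[0,0,88],"gripper":60},{"linear":[-177,380,60],"rot":[0,0,88],"gripper":60}]'
python3 - <<'E'
from h import *
p,Rm,s=tool();print(p,Rm.round(3),s['joints'])
r,d=snap('scene','s2',4,(130,260,270,420))
print(Rm.T@(np.array([.476,.276,.063])-p)*1000)
# hole centroid
P,d=manip.read_camera('top')
pts=[]
for v in range(190,225):
    for u in range(255,300):
        q=unp('top',u,v,d[v,u])
        if .045<q[2]<.072: 
            z=unpz('top',u,v,.082); 
            if abs(np.hypot(z[0]-.607,z[1]+.0285)-.08)<.012: pts.append(z)
print(len(pts),np.mean(pts,0))
E
```

```text
clock: 2.87
position: [0.4759, 0.2763, 0.1824]
tool_rot: [-0.0, 0.992, -0.123, 0.0]
force: [0.1, -0.0, -0.3]
grip_width: 0.0598
[0.47586927 0.27631085 0.18237928] [[ 0.97  -0.244  0.   ]
 [-0.244 -0.97   0.   ]
 [ 0.    -0.    -1.   ]] [ 3.06420817e-01  1.47779181e-01  1.73080738e+00 -1.76767782e-05
  1.26288208e+00  5.52757632e-01]
[  0.18892801   0.27565383 119.3792839 ]
7 [ 0.53029018 -0.00566319  0.082     ]
```

View pics/s2.png

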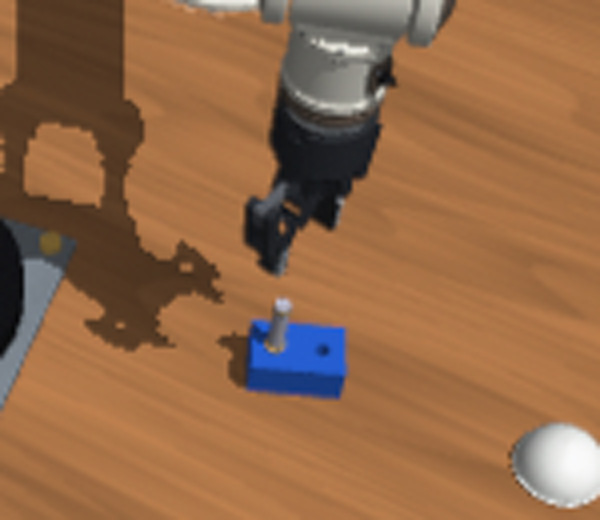

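The scene crop shows the gripper above the block, with the pin's top at (283,305) and its collar at (274,347). I'll check that against the predicted projection in both cameras.

```bash
python3 - <<'E'
from h import *
for c in('scene','top'):
    for z in(.094,.04): print(c,z,np.round(pix(c,[.476,.276,z]),1))
print('inv scene top', unpz('scene',340.75,206.25,.094),unpz('scene',338.5,216.75,.04))
E
```

```text
scene 0.094 [340.9 206.6]
scene 0.04 [338.9 216. ]
top 0.094 [194.7 218.6]
top 0.04 [197.3 219.6]
inv scene top [0.47506529 0.27492017 0.094     ] [0.47963132 0.27617228 0.04      ]
```

The two agree to about 2 mm, so I descend and grip.

```bash
python3 -m inch '[{"linear":[0,0,30],"rot":[0,0,0],"gripper":60},{"linear":[0,0,60],"rot":[0,0,0],"gripper":60},{"linear":[0,0,85],"rot":[0,0,0],"gripper":60},{"linear":[0,0,105],"rot":[0,0,0],"gripper":60},{"linear":[0,0,115],"rot":[0,0,0],"gripper":60},{"linear":[0,0,119],"rot":[0,0,0],"gripper":60},{"linear":[0,0,119],"rot":[0,0,0],"gripper":40},{"linear":[0,0,119],"rot":[0,0,0],"gripper":25},{"linear":[0,0,119],"rot":[0,0,0],"gripper":16},{"linear":[0,0,119],"rot":[0,0,0],"gripper":10},{"linear":[0,0,119],"rot":[0,0,0],"gripper":8},{"linear":[0,0,119],"rot":[0,0,0],"gripper":8},{"linear":[0,0,119],"rot":[0,0,0],"gripper":8}]'
python3 - <<'E'
from h import *
p,Rm,s=tool();print(p,s['force'],s['torque'],s['grip_width'])
r,d=snap('scene','s3',4,(130,260,270,420))
E
```

```text
clock: 4.05
position: [0.476, 0.2768, 0.0647]
tool_rot: [-0.001, 0.992, -0.124, -0.0]
force: [-3.3, 0.5, 5.2]
grip_width: 0.0126
[0.47598048 0.27683223 0.06469287] [-3.25867452  0.49203414  5.23757026] [0.24108446 0.80266453 0.02294069] 0.01260771059715468
```

View pics/s3.png

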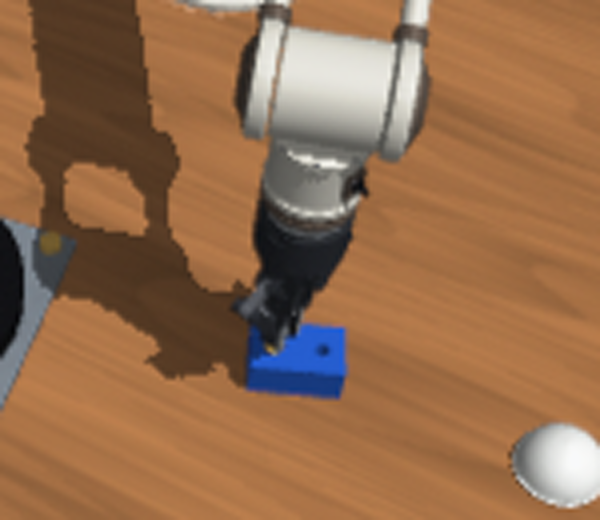

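The width reads 12.6 mm, so the pin is held, with its tip about 52.7 mm below the TCP. Lifting.

```bash
python3 -m inch '[{"linear":[0,0,-8],"rot":[0,0,0],"gripper":8},{"linear":[0,0,-20],"rot":[0,0,0],"gripper":8},{"linear":[0,0,-40],"rot":[0,0,0],"gripper":8},{"linear":[0,0,-70],"rot":[0,0,0],"gripper":8},{"linear":[0,0,-100],"rot":[0,0,0],"gripper":8},{"linear":[0,0,-120],"rot":[0,0,0],"gripper":8},{"linear":[0,0,-120],"rot":[0,0,0],"gripper":8},{"linear":[0,0,-120],"rot":[0,0,0],"gripper":8}]'
python3 - <<'E'
from h import *
p,Rm,s=tool();print(p,Rm.round(3),s['force'],s['torque'],s['grip_width'])
r,d=snap('scene','s4',4,(100,230,270,420))
tip=p-[0,0,.0527];print(np.round(pix('scene',tip),1),np.round(pix('scene',p+[0,0,.0293]),1),np.round(pix('scene',p-[0,0,.0287]),1))
E
```

```text
clock: 4.77
position: [0.4773, 0.2764, 0.1857]
tool_rot: [-0.001, 0.992, -0.124, 0.002]
force: [-0.3, -0.1, -1.9]
grip_width: 0.0123
[0.4772977  0.27635405 0.18570609] [[ 0.969 -0.245  0.005]
 [-0.245 -0.969  0.001]
 [ 0.004 -0.002 -1.   ]] [-0.28156111 -0.14530336 -1.88493914] [0.00511587 0.0092867  0.02421953] 0.012344903232946696
[342.4 199.8] [345.8 183.9] [343.4 195.3]
```

View pics/s4.png

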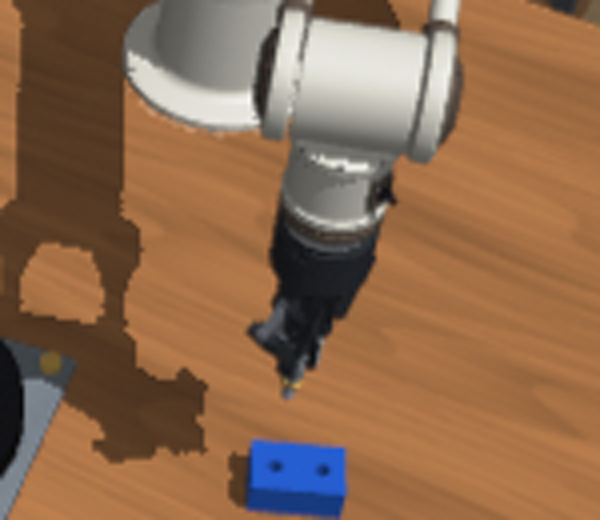

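The picture shows the pin hanging upright, tip at (288,396), matching the prediction. Next is a position above the track at bearing about -0.15.

```bash
python3 -m inch '[{"linear":[15,35,0],"rot":[0,0,0],"gripper":8},{"linear":[30,70,0],"rot":[0,0,0],"gripper":8},{"linear":[45,105,0],"rot":[0,0,0],"gripper":8},{"linear":[60,140,0],"rot":[0,0,0],"gripper":8},{"linear":[75,175,0],"rot":[0,0,0],"gripper":8},{"linear":[90,210,0],"rot":[0,0,0],"gripper":8},{"linear":[105,245,0],"rot":[0,0,0],"gripper":8},{"linear":[117,270,10],"rot":[0,0,0],"gripper":8},{"linear":[123,283,20],"rot":[0,0,0],"gripper":8},{"linear":[123,283,20],"rot":[0,0,0],"gripper":8},{"linear":[123,283,20],"rot":[0,0,0],"gripper":8},{"linear":[123,283,20],"rot":[0,0,0],"gripper":8}]'
python3 - <<'E'
from h import *
p,Rm,s=tool();print(p,Rm.round(3),s['force'],s['torque'],s['grip_width'])
snap('scene','s5',4,(120,250,180,330));snap('top','t5',4,(120,250,200,350))
print(Rm.T@(np.array([.5271,-.0284,.1547])-p)*1000)
for c in('scene','top'): print(c,np.round(pix(c,p-.0527*np.array([0,0,1])),1))
E
```

```text
clock: 5.82
position: [0.5251, -0.0275, 0.1625]
tool_rot: [-0.0, 0.992, -0.123, -0.001]
force: [-0.1, 1.1, 0.1]
grip_width: 0.0122
[ 0.52506234 -0.0275262   0.1625069 ] [[ 0.97  -0.245 -0.002]
 [-0.245 -0.97   0.001]
 [-0.002 -0.    -1.   ]] [-0.09759484  1.09229922  0.12574424] [-0.01575176  0.0227111   0.02876496] 0.012177423927611366
[2.20568421 0.35106647 7.80224577]
scene [255.2 177.6]
top [280.3 205.5]
```

View pics/s5.png

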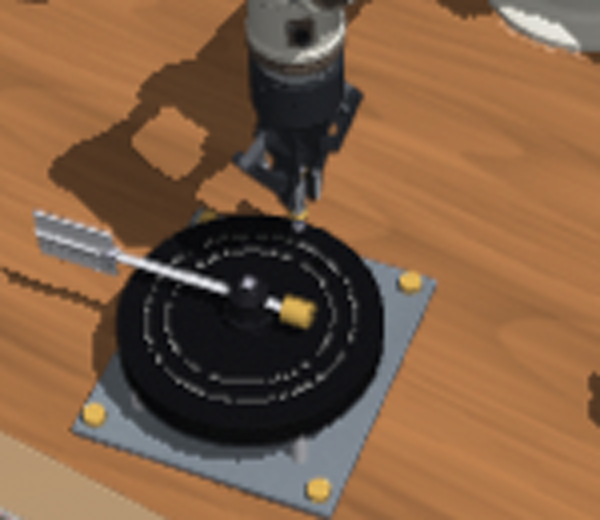

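View pics/t5.png

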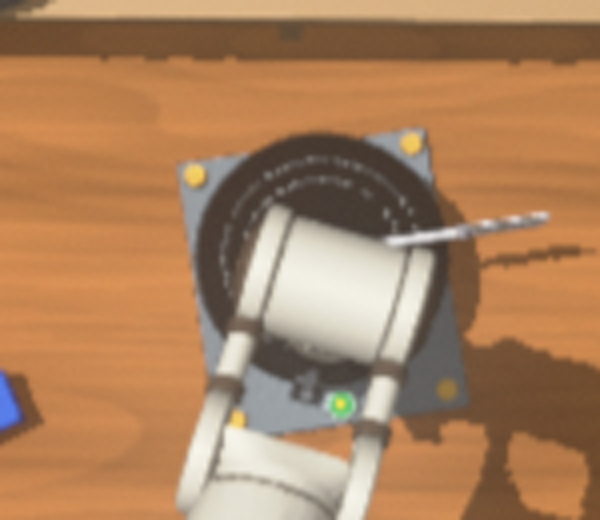

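In the scene view the pin's tip is at (300,228), over the front of the dial, as predicted. The arm hides it in the top view. Now a careful descent.

```bash
python3 -m inch '[{"linear":[1,0,8],"rot":[0,0,0],"gripper":8},{"linear":[2,0,16],"rot":[0,0,0],"gripper":8},{"linear":[2,0,21],"rot":[0,0,0],"gripper":8},{"linear":[2,0,23],"rot":[0,0,0],"gripper":8},{"linear":[2,0,24],"rot":[0,0,0],"gripper":8},{"linear":[2,0,24],"rot":[0,0,0],"gripper":8},{"linear":[2,0,24],"rot":[0,0,0],"gripper":8},{"linear":[2,0,24],"rot":[0,0,0],"gripper":8}]'; python3 -m inch '[{"linear":[0,0,0],"rot":[0,0,0],"gripper":8},{"linear":[0,0,0],"rot":[0,0,0],"gripper":8},{"linear":[0,0,0],"rot":[0,0,0],"gripper":8},{"linear":[0,0,0],"rot":[0,0,0],"gripper":8}]'; python3 -c "
from h import *
p,Rm,s=tool();print(p,s['force'],Rm.T@(np.array([.5271,-.0284,.1347])-p)*1000)"
```

```text
clock: 6.58
position: [0.528, -0.029, 0.1396]
tool_rot: [0.0, 0.992, -0.124, 0.0]
force: [-0.3, -0.3, -1.2]
grip_width: 0.0125
clock: 6.92
position: [0.5278, -0.0289, 0.1394]
tool_rot: [0.0, 0.992, -0.124, 0.0]
force: [-0.1, -0.1, -1.3]
grip_width: 0.0125
[ 0.5277802  -0.02890887  0.13941333] [-0.09928381 -0.14654648 -1.27893867] [-0.78526392 -0.3265003   4.71315851]
```

```bash
python3 -m inch '[{"linear":[-1,0,2],"rot":[0,0,0],"gripper":8},{"linear":[-1,0,3.5],"rot":[0,0,0],"gripper":8},{"linear":[-1,0,3.5],"rot":[0,0,0],"gripper":8},{"linear":[-1,0,3.5],"rot":[0,0,0],"gripper":8}]'; python3 -m inch '[{"linear":[0,0,0.5],"rot":[0,0,0],"gripper":8},{"linear":[0,0,1],"rot":[0,0,0],"gripper":8},{"linear":[0,0,1],"rot":[0,0,0],"gripper":8},{"linear":[0,0,1],"rot":[0,0,0],"gripper":8}]'
```

```text
clock: 7.25
position: [0.5266, -0.0286, 0.1356]
tool_rot: [-0.0, 0.992, -0.124, -0.0]
force: [-0.0, 1.1, -0.8]
grip_width: 0.0124
clock: 7.58
position: [0.5268, -0.0286, 0.1348]
tool_rot: [0.0, 0.992, -0.124, 0.0]
force: [0.5, 1.0, -1.4]
grip_width: 0.0125
```

```bash
python3 -m inch '[{"linear":[0,0,0.5],"rot":[0,0,0],"gripper":8},{"linear":[0,0,1],"rot":[0,0,0],"gripper":8},{"linear":[0,0,1],"rot":[0,0,0],"gripper":8}]'; python3 -m inch '[{"linear":[0,0,0.5],"rot":[0,0,0],"gripper":8},{"linear":[0,0,0.5],"rot":[0,0,0],"gripper":8}]'
```

```text
clock: 7.83
position: [0.5269, -0.0287, 0.1345]
tool_rot: [0.0, 0.992, -0.124, 0.0]
force: [-2.4, 1.3, 4.9]
grip_width: 0.0122
clock: 8.0
position: [0.527, -0.0287, 0.1344]
tool_rot: [0.0, 0.992, -0.124, 0.0]
force: [-3.2, 1.5, 7.6]
grip_width: 0.0122
```

The tip touched at TCP z 0.1348, exactly the dial's height. The contact is about 6 N/mm. I'll ease off a little and start sliding along the arc.

```bash
python3 -m inch '[{"linear":[0,0,-0.4],"rot":[0,0,0],"gripper":8},{"linear":[-0.5,-2,-0.4],"rot":[0,0,0],"gripper":8},{"linear":[-0.9,-3.9,-0.4],"rot":[0,0,0],"gripper":8},{"linear":[-1.3,-5.9,-0.4],"rot":[0,0,0],"gripper":8},{"linear":[-1.7,-7.8,-0.4],"rot":[0,0,0],"gripper":8},{"linear":[-1.7,-7.8,-0.4],"rot":[0,0,0],"gripper":8}]'; python3 -m inch '[{"linear":[-0.2,-1.3,0],"rot":[0,0,0],"gripper":8},{"linear":[-0.4,-2.6,0],"rot":[0,0,0],"gripper":8},{"linear":[-0.4,-2.6,0],"rot":[0,0,0],"gripper":8}]'
```

```text
clock: 8.5
position: [0.5279, -0.0208, 0.1345]
tool_rot: [0.0, 0.992, -0.123, 0.001]
force: [0.2, -3.3, 5.9]
grip_width: 0.0124
clock: 8.75
position: [0.5282, -0.0183, 0.1345]
tool_rot: [0.001, 0.992, -0.123, 0.001]
force: [-0.5, -2.7, 5.8]
grip_width: 0.0124
```

```bash
for i in 1; do python3 -m inch '[{"linear":[-0.2,-1,0],"rot":[0,0,0],"gripper":8},{"linear":[-0.4,-2,0],"rot":[0,0,0],"gripper":8},{"linear":[-0.6,-3,0],"rot":[0,0,0],"gripper":8},{"linear":[-0.6,-3,0],"rot":[0,0,0],"gripper":8}]'; done; python3 -m inch '[{"linear":[-0.1,-1,0],"rot":[0,0,0],"gripper":8},{"linear":[-0.2,-2,0],"rot":[0,0,0],"gripper":8},{"linear":[-0.2,-2,0],"rot":[0,0,0],"gripper":8}]'
```

```text
clock: 9.08
position: [0.5283, -0.0154, 0.1345]
tool_rot: [0.001, 0.992, -0.124, 0.001]
force: [0.2, -3.2, 4.6]
grip_width: 0.0124
clock: 9.33
position: [0.5286, -0.0134, 0.1344]
tool_rot: [0.001, 0.992, -0.124, 0.001]
force: [0.6, -2.4, 5.5]
grip_width: 0.0125
```

```bash
python3 -m inch '[{"linear":[-0.1,-1,0],"rot":[0,0,0],"gripper":8},{"linear":[-0.2,-2,0],"rot":[0,0,0],"gripper":8},{"linear":[-0.2,-2,0],"rot":[0,0,0],"gripper":8}]'
```

```text
clock: 9.58
position: [0.5287, -0.0111, 0.1342]
tool_rot: [0.0, 0.992, -0.124, 0.001]
force: [0.7, -2.7, 4.4]
grip_width: 0.0127
```

```bash
python3 -m inch '[{"linear":[0,-1,0],"rot":[0,0,0],"gripper":8},{"linear":[0,-1.5,0],"rot":[0,0,0],"gripper":8},{"linear":[0,-1.5,0],"rot":[0,0,0],"gripper":8}]'
```

```text
clock: 9.83
position: [0.5277, -0.0087, 0.1328]
tool_rot: [-0.001, 0.992, -0.124, -0.001]
force: [0.2, 1.1, 0.0]
grip_width: 0.0125
```

The force vanished and z dropped about 2 mm below the face, so the tip is in the hole. I go down gently and use the side forces to centre it.

```bash
python3 -m inch '[{"linear":[0,-0.5,1],"rot":[0,0,0],"gripper":8},{"linear":[0,-0.5,1.5],"rot":[0,0,0],"gripper":8},{"linear":[0,-0.5,1.5],"rot":[0,0,0],"gripper":8}]'
```

```text
clock: 10.08
position: [0.5282, -0.0086, 0.1317]
tool_rot: [-0.0, 0.992, -0.124, -0.0]
force: [1.0, 0.8, 0.5]
grip_width: 0.0125
```

```bash
python3 -m inch '[{"linear":[0,0,1],"rot":[0,0,0],"gripper":8},{"linear":[0,0,1.5],"rot":[0,0,0],"gripper":8},{"linear":[0,0,1.5],"rot":[0,0,0],"gripper":8}]'; python3 -c "
from h import *
p,Rm,s=tool();print(p,Rm.T@s['force'],s['torque'])"
```

```text
clock: 10.33
position: [0.5287, -0.0088, 0.1308]
tool_rot: [-0.0, 0.992, -0.124, 0.0]
force: [0.6, 2.9, 1.2]
grip_width: 0.0127
[ 0.52868024 -0.00882497  0.13081316] [-0.15234401 -2.97728012 -1.17154187] [ 0.44199551 -0.2148295  -0.03436549]
```

```bash
python3 -m inch '[{"linear":[0.4,-0.8,0],"rot":[0,0,0],"gripper":8},{"linear":[0.4,-0.8,1],"rot":[0,0,0],"gripper":8},{"linear":[0.4,-0.8,1],"rot":[0,0,0],"gripper":8}]'; python3 -c "
from h import *
p,Rm,s=tool();print(p,Rm.T@s['force'],s['torque'])"
```

```text
clock: 10.58
position: [0.5292, -0.0083, 0.1297]
tool_rot: [-0.0, 0.992, -0.124, 0.0]
force: [-0.1, 2.0, 0.9]
grip_width: 0.0121
[ 0.52923197 -0.00834673  0.12968683] [-0.63364703 -1.90015042 -0.94539376] [ 0.27969897 -0.27822205 -0.03950615]
```

```bash
python3 -m inch '[{"linear":[0.2,-0.5,0.5],"rot":[0,0,0],"gripper":8},{"linear":[0.2,-0.5,1.5],"rot":[0,0,0],"gripper":8},{"linear":[0.2,-0.5,1.5],"rot":[0,0,0],"gripper":8}]'; python3 -c "
from h import *
p,Rm,s=tool();print(p,Rm.T@s['force'],s['torque'])"
```

```text
clock: 10.83
position: [0.5294, -0.0079, 0.1279]
tool_rot: [-0.0, 0.992, -0.124, 0.0]
force: [1.8, 1.1, -1.2]
grip_width: 0.0126
[ 0.52938441 -0.00790374  0.12786151] [ 1.50314853 -1.47188734  1.20666938] [ 0.25460485 -0.36611244 -0.00125392]
```

```bash
python3 -m inch '[{"linear":[0.3,-0.3,1],"rot":[0,0,0],"gripper":8},{"linear":[0.3,-0.3,2],"rot":[0,0,0],"gripper":8},{"linear":[0.3,-0.3,3],"rot":[0,0,0],"gripper":8},{"linear":[0.3,-0.3,3],"rot":[0,0,0],"gripper":8}]'; python3 -c "
from h import *
p,Rm,s=tool();print(p,Rm.T@s['force'],s['torque'],Rm.round(3)[:,2])"
```

```text
clock: 11.17
position: [0.5295, -0.0077, 0.1247]
tool_rot: [0.0, 0.992, -0.124, -0.0]
force: [0.6, 0.2, -1.3]
grip_width: 0.0121
[ 0.52947259 -0.00772751  0.12471424] [ 0.48508717 -0.37908056  1.31702446] [ 0.1054683  -0.16903838  0.04331356] [-0.001  0.    -1.   ]
```

It is inserting freely. About 14 mm remain.

```bash
python3 -m inch '[{"linear":[0.1,-0.1,1.5],"rot":[0,0,0],"gripper":8},{"linear":[0.1,-0.1,3],"rot":[0,0,0],"gripper":8},{"linear":[0.1,-0.1,4.5],"rot":[0,0,0],"gripper":8},{"linear":[0.1,-0.1,6],"rot":[0,0,0],"gripper":8},{"linear":[0.1,-0.1,6],"rot":[0,0,0],"gripper":8}]'; python3 -m inch '[{"linear":[0,0,1.5],"rot":[0,0,0],"gripper":8},{"linear":[0,0,3],"rot":[0,0,0],"gripper":8},{"linear":[0,0,4.5],"rot":[0,0,0],"gripper":8},{"linear":[0,0,5.5],"rot":[0,0,0],"gripper":8},{"linear":[0,0,5.5],"rot":[0,0,0],"gripper":8}]'; python3 -c "
from h import *
p,Rm,s=tool();print(p,Rm.T@s['force'],s['torque'],Rm.round(3)[:,2])"
```

```text
clock: 11.58
position: [0.5295, -0.0076, 0.1187]
tool_rot: [-0.0, 0.992, -0.124, -0.0]
force: [0.2, 0.9, -0.5]
grip_width: 0.0126
clock: 12.0
position: [0.5297, -0.0076, 0.1133]
tool_rot: [-0.0, 0.992, -0.124, -0.0]
force: [0.4, -0.7, -0.2]
grip_width: 0.0122
[ 0.52965088 -0.00761867  0.11334847] [0.55366498 0.5718876  0.23655581] [0.03328147 0.05269756 0.02256662] [-0.001  0.    -1.   ]
```

```bash
python3 -m inch '[{"linear":[0,0,1],"rot":[0,0,0],"gripper":8},{"linear":[0,0,2],"rot":[0,0,0],"gripper":8},{"linear":[0,0,3],"rot":[0,0,0],"gripper":8},{"linear":[0,0,3],"rot":[0,0,0],"gripper":8},{"linear":[0,0,3],"rot":[0,0,0],"gripper":8}]'
```

```text
clock: 12.42
position: [0.5299, -0.0077, 0.1108]
tool_rot: [0.0, 0.992, -0.124, 0.0]
force: [0.5, -0.1, -0.9]
grip_width: 0.0126
```

```bash
python3 -m inch '[{"linear":[0,0,0.5],"rot":[0,0,0],"gripper":8},{"linear":[0,0,1],"rot":[0,0,0],"gripper":8},{"linear":[0,0,1.5],"rot":[0,0,0],"gripper":8},{"linear":[0,0,1.5],"rot":[0,0,0],"gripper":8}]'; python3 -c "
from h import *
p,Rm,s=tool();print(p,Rm.T@s['force'],s['torque'],Rm.round(3)[:,2])"
```

```text
clock: 12.75
position: [0.5301, -0.0077, 0.1107]
tool_rot: [0.0, 0.992, -0.124, -0.0]
force: [-4.5, 1.4, 9.6]
grip_width: 0.0126
[ 0.53008944 -0.00770684  0.11065728] [-4.70827258 -0.28671158 -9.62555317] [ 0.17920909  0.87125722 -0.05154798] [-0. -0. -1.]
```

The collar is flush at TCP z 0.1107, as predicted, with about 10 N of press. I ease off, release and rise.

```bash
python3 -m inch '[{"linear":[0,0,-1.2],"rot":[0,0,0],"gripper":8},{"linear":[0,0,-1.2],"rot":[0,0,0],"gripper":12},{"linear":[0,0,-1.2],"rot":[0,0,0],"gripper":18},{"linear":[0,0,-1.2],"rot":[0,0,0],"gripper":26},{"linear":[0,0,-1.2],"rot":[0,0,0],"gripper":32},{"linear":[0,0,-1.2],"rot":[0,0,0],"gripper":32},{"linear":[0,0,-1.2],"rot":[0,0,0],"gripper":32}]'; python3 -m inch '[{"linear":[0,0,-10],"rot":[0,0,0],"gripper":32},{"linear":[0,0,-25],"rot":[0,0,0],"gripper":32},{"linear":[0,0,-50],"rot":[0,0,0],"gripper":32},{"linear":[0,0,-80],"rot":[0,0,0],"gripper":32},{"linear":[0,0,-110],"rot":[0,0,0],"gripper":32},{"linear":[0,0,-120],"rot":[0,0,0],"gripper":32},{"linear":[0,0,-120],"rot":[0,0,0],"gripper":20}]'
python3 - <<'E'
from h import *
p,Rm,s=tool();print(p,s['force'],s['grip_width'])
snap('scene','s6',4,(120,250,180,330))
for t in('pin_grip','fin','boom_stop','dial_top'):
    for x in manip.pinpoint('scene',t)[:1]: print(t,x['score'],w_from_c('scene',x['at']).round(4))
E
```

```text
clock: 13.33
position: [0.5298, -0.0076, 0.1103]
tool_rot: [-0.0, 0.992, -0.124, -0.0]
force: [-0.2, 0.4, 0.2]
grip_width: 0.0322
clock: 13.92
position: [0.532, -0.0082, 0.2346]
tool_rot: [0.0, 0.992, -0.124, 0.004]
force: [-0.3, -1.4, 0.3]
grip_width: 0.0214
[ 0.53202234 -0.00816224  0.23462954] [-0.3478848  -1.37829474  0.27244991] 0.021378850068591443
pin_grip 0.46 [ 0.5284 -0.0119  0.114 ]
fin 0.76 [ 0.6315 -0.1903  0.1048]
boom_stop 0.63 [ 0.6232 -0.1093  0.1033]
dial_top 0.69 [ 0.6048 -0.027   0.0838]
```

View pics/s6.png

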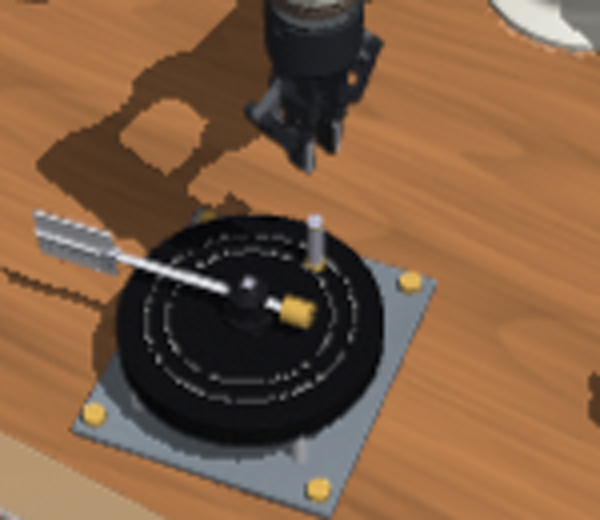

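The pin stands home at (316,265) in the crop, with the vane still well clear. Next I plan the vane swing: closed fingers, the narrow side of the pads against the far face of the fin at r = 162 mm, rotating with it.

```bash
cat >> h.py <<'E'
C=np.array([.607,-.0275])
def P(th,o,r=.162):
    t=np.radians(th);return C+r*np.array([np.cos(t),np.sin(t)])+o*np.array([-np.sin(t),np.cos(t)])
E
python3 - <<'E'
from h import *
p,Rm,s=tool()
for th,o,z in((280,.040,.235),(280,.040,.105)):
    print(Rm.T@(np.append(P(th,o),z)-p)*1000)
yaw=np.degrees(np.arctan2(Rm[1,0],Rm[0,0]));print('yaw',yaw,'rot z tool',yaw-100)
E
```

```text
[183.71743411 131.63836798  -7.55998063]
[184.2392691  131.63563897 122.43897199]
yaw -14.204869725843562 rot z tool -114.20486972584357
```

```bash
python3 -m inch '[{"linear":[25,18,0],"rot":[0,0,-7],"gripper":0},{"linear":[50,36,0],"rot":[0,0,-14],"gripper":0},{"linear":[75,54,0],"rot":[0,0,-21],"gripper":0},{"linear":[100,72,0],"rot":[0,0,-28],"gripper":0},{"linear":[125,90,0],"rot":[0,0,-35],"gripper":0},{"linear":[150,108,0],"rot":[0,0,-42],"gripper":0},{"linear":[170,122,0],"rot":[0,0,-49],"gripper":0},{"linear":[184,132,0],"rot":[0,0,-56],"gripper":0},{"linear":[184,132,0],"rot":[0,0,-63],"gripper":0},{"linear":[184,132,0],"rot":[0,0,-70],"gripper":0},{"linear":[184,132,0],"rot":[0,0,-77],"gripper":0},{"linear":[184,132,0],"rot":[0,0,-84],"gripper":0},{"linear":[184,132,0],"rot":[0,0,-91],"gripper":0},{"linear":[184,132,0],"rot":[0,0,-98],"gripper":0},{"linear":[184,132,0],"rot":[0,0,-105],"gripper":0},{"linear":[184,132,0],"rot":[0,0,-112],"gripper":0},{"linear":[184,132,0],"rot":[0,0,-114],"gripper":0},{"linear":[184,132,0],"rot":[0,0,-114],"gripper":0},{"linear":[184,132,0],"rot":[0,0,-114],"gripper":0}]'
python3 - <<'E'
from h import *
p,Rm,s=tool();print(p,Rm.round(3),s['joints'],s['grip_width'])
snap('scene','s7',4,(100,230,150,300));snap('top','t7',4,(120,250,220,370))
print(Rm.T@(np.append(P(280,.040),.105)-p)*1000)
for c in('scene','top'): 
  x=manip.pinpoint(c,'fin')
  if x: print(w_from_c(c,x[0]['at']),x[0]['score'])
E
```

```text
clock: 15.75
position: [0.6753, -0.1805, 0.2287]
tool_rot: [-0.001, 0.645, 0.764, -0.0]
force: [0.5, -0.0, 0.2]
grip_width: 0.0003
[ 0.67527954 -0.18054366  0.22866429] [[-0.169  0.986 -0.002]
 [ 0.986  0.169  0.001]
 [ 0.002 -0.002 -1.   ]] [-4.33628080e-01  4.88824357e-01  1.21369498e+00 -1.52759763e-05
  1.44181175e+00 -2.17398896e+00] 0.00030363825179341214
[  0.38131856  -0.38936456 123.66622587]
[ 0.63498379 -0.19083843  0.10488176] 0.85
```

View pics/s7.png

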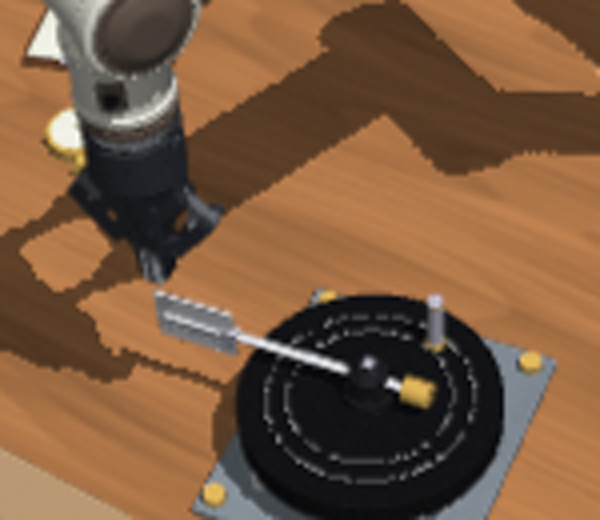

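View pics/t7.png

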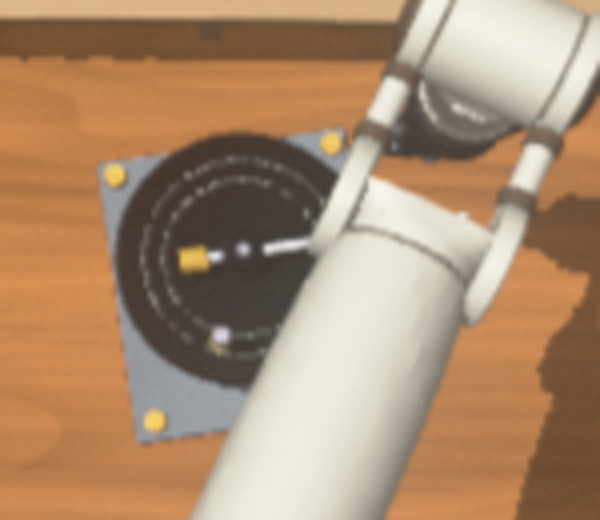

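The top view shows the pin at (218,338) and the boom at (290,243). The hand is on the far side of the fin, about 40 mm clear. Down to fin height.

```bash
python3 -m inch '[{"linear":[0,0,25],"rot":[0,0,0],"gripper":0},{"linear":[0,0,50],"rot":[0,0,0],"gripper":0},{"linear":[0,0,75],"rot":[0,0,0],"gripper":0},{"linear":[0,0,100],"rot":[0,0,0],"gripper":0},{"linear":[0,0,118],"rot":[0,0,0],"gripper":0},{"linear":[0,0,124],"rot":[0,0,0],"gripper":0},{"linear":[0,0,124],"rot":[0,0,0],"gripper":0},{"linear":[0,0,124],"rot":[0,0,0],"gripper":0}]'
python3 - <<'E'
from h import *
p,Rm,s=tool();print(p,s['force'],s['grip_width'])
yaw=np.degrees(np.arctan2(Rm[1,0],Rm[0,0]));print(yaw)
snap('scene','s8',4,(120,250,150,300))
for th,o in((280,.04),(280,.025),(280,.015),(276,.015),(272,.015),(268,.015),(264,.015),(260,.015),(256,.015),(252,.015),(248,.015)):
    print(th,o,(Rm.T@(np.append(P(th,o),.105)-p)*1000).round(1))
E
```

```text
clock: 16.62
position: [0.6763, -0.181, 0.1073]
tool_rot: [0.001, 0.644, 0.765, 0.0]
force: [-0.4, 0.1, -0.1]
grip_width: 0.0002
[ 0.676346   -0.18098437  0.10731943] [-0.43724005  0.08526454 -0.08200558] 0.0001681546970993443
99.7828574290713
280 0.04 [ 1.2 -1.6  2.3]
280 0.025 [  1.1 -16.6   2.3]
280 0.015 [  1.1 -26.6   2.3]
276 0.015 [  0.4 -38.    2.3]
272 0.015 [  0.5 -49.3   2.3]
268 0.015 [  1.4 -60.7   2.3]
264 0.015 [  3.1 -71.9   2.3]
260 0.015 [  5.5 -83.    2.2]
256 0.015 [  8.7 -93.9   2.2]
252 0.015 [  12.7 -104.5    2.2]
248 0.015 [  17.4 -114.8    2.2]
```

View pics/s8.png

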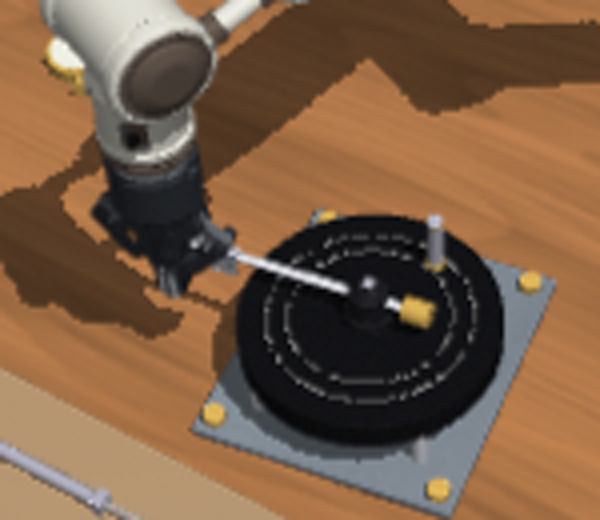

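The hand sits beside the fin without contact. Next comes a slow approach and the start of the swing, turning the tool with the boom.

```bash
python3 -m inch '[{"linear":[1,-4,2],"rot":[0,0,0],"gripper":0},{"linear":[1,-8,2],"rot":[0,0,0],"gripper":0},{"linear":[1,-12,2],"rot":[0,0,0],"gripper":0},{"linear":[1,-15,2],"rot":[0,0,0],"gripper":0},{"linear":[1,-18,2],"rot":[0,0,0],"gripper":0},{"linear":[1,-21,2],"rot":[0,0,0],"gripper":0},{"linear":[1,-24,2],"rot":[0,0,0],"gripper":0},{"linear":[1,-27,2],"rot":[0,0,0],"gripper":0},{"linear":[0.8,-31,2],"rot":[0,0,1.5],"gripper":0},{"linear":[0.5,-36,2],"rot":[0,0,3.3],"gripper":0},{"linear":[0.4,-41,2],"rot":[0,0,5],"gripper":0},{"linear":[0.4,-46,2],"rot":[0,0,6.8],"gripper":0},{"linear":[0.6,-51,2],"rot":[0,0,8.6],"gripper":0},{"linear":[1,-56,2],"rot":[0,0,10.3],"gripper":0},{"linear":[1.4,-61,2],"rot":[0,0,12],"gripper":0},{"linear":[1.4,-61,2],"rot":[0,0,12],"gripper":0}]'
python3 - <<'E'
from h import *
p,Rm,s=tool();print(p,s['force'])
yaw=np.degrees(np.arctan2(Rm[1,0],Rm[0,0]));print(yaw)
snap('scene','s9',4,(120,250,150,300));manip.read_camera('top')
for c in('scene','top'):
  for n in('fin','boom_stop'):
    x=manip.pinpoint(c,n)
    if x: w=w_from_c(c,x[0]['at']); print(c,n,w.round(4),x[0]['score'],np.degrees(np.arctan2(w[1]-C[1],w[0]-C[0]))%360)
for th in range(268,210,-4):
    print(th,(Rm.T@(np.append(P(th,.015),.105)-p)*1000).round(1))
E
```

```text
clock: 18.0
position: [0.6146, -0.1899, 0.1043]
tool_rot: [-0.0, 0.721, 0.693, -0.0]
force: [1.0, -0.1, -1.2]
grip_width: 0.0001
[ 0.61458242 -0.18986119  0.10427124] [ 0.95972497 -0.05038472 -1.21900238]
87.67193292796644
scene fin [ 0.6001 -0.1945  0.1064] 0.48 267.6249743529899
scene boom_stop [ 0.6084 -0.1119  0.1036] 0.6 270.93118694259374
top fin [ 0.5936 -0.1867  0.1072] 0.54 265.17751728138575
top boom_stop [ 0.6039 -0.1085  0.1052] 0.64 267.77814496611455
268 [ 0.   1.8 -0.7]
264 [-0.7 -9.6 -0.7]
260 [ -0.6 -20.9  -0.7]
256 [  0.2 -32.3  -0.7]
252 [  1.9 -43.5  -0.7]
248 [  4.3 -54.6  -0.7]
244 [  7.5 -65.5  -0.7]
240 [ 11.5 -76.1  -0.7]
236 [ 16.2 -86.5  -0.7]
232 [ 21.6 -96.5  -0.6]
228 [  27.7 -106.    -0.6]
224 [  34.4 -115.2   -0.6]
220 [  41.7 -123.8   -0.6]
216 [  49.7 -132.    -0.6]
212 [  58.2 -139.5   -0.6]
```

View pics/s9.png

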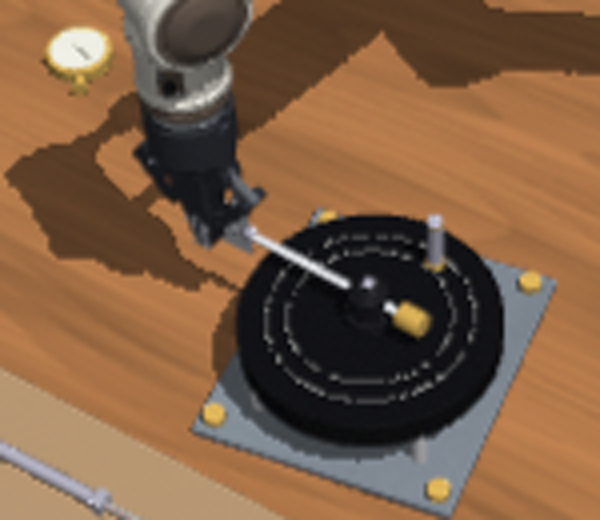

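The boom follows at about 267°. Continuing to 216°.

```bash
python3 -m inch '[{"linear":[-0.4,-4,0],"rot":[0,0,2],"gripper":0},{"linear":[-0.7,-9.6,0],"rot":[0,0,4],"gripper":0},{"linear":[-0.6,-15,0],"rot":[0,0,6],"gripper":0},{"linear":[-0.6,-21,0],"rot":[0,0,8],"gripper":0},{"linear":[0.2,-32,0],"rot":[0,0,12],"gripper":0},{"linear":[1.9,-43.5,0],"rot":[0,0,16],"gripper":0},{"linear":[4.3,-54.6,0],"rot":[0,0,20],"gripper":0},{"linear":[7.5,-65.5,0],"rot":[0,0,24],"gripper":0},{"linear":[11.5,-76,0],"rot":[0,0,28],"gripper":0},{"linear":[16.2,-86.5,0],"rot":[0,0,32],"gripper":0},{"linear":[21.6,-96.5,0],"rot":[0,0,36],"gripper":0},{"linear":[27.7,-106,0],"rot":[0,0,40],"gripper":0},{"linear":[34.4,-115,0],"rot":[0,0,44],"gripper":0},{"linear":[38,-119.5,0],"rot":[0,0,46],"gripper":0},{"linear":[41.7,-123.8,0],"rot":[0,0,48],"gripper":0},{"linear":[45.6,-128,0],"rot":[0,0,50],"gripper":0},{"linear":[49.7,-132,0],"rot":[0,0,52],"gripper":0},{"linear":[49.7,-132,0],"rot":[0,0,52],"gripper":0}]'
python3 - <<'E'
from h import *
p,Rm,s=tool();print(p,s['force'])
yaw=np.degrees(np.arctan2(Rm[1,0],Rm[0,0]));print(yaw)
snap('scene','s10',4,(120,250,180,330));manip.read_camera('top')
for c in('scene','top'):
  for n in('fin','boom_stop'):
    x=manip.pinpoint(c,n)
    if x: w=w_from_c(c,x[0]['at']); print(c,n,w.round(4),x[0]['score'],np.degrees(np.arctan2(w[1]-C[1],w[0]-C[0]))%360)
for th in range(216,170,-3):
    print(th,(Rm.T@(np.append(P(th,.015),.105)-p)*1000).round(1))
E
```

```text
clock: 19.8
position: [0.4851, -0.1344, 0.1043]
tool_rot: [-0.0, 0.952, 0.307, -0.0]
force: [-0.2, -0.5, 0.0]
grip_width: 0.0001
[ 0.48514443 -0.13437174  0.10434336] [-0.22444338 -0.53180945  0.00442461]
35.78656222548296
scene fin [ 0.4751 -0.1258  0.1051] 0.73 216.6762635175446
scene boom_stop [ 0.5452 -0.0783  0.1031] 0.59 219.43733106429988
top boom_stop [ 0.544  -0.0752  0.1069] 0.59 217.1391471568028
216 [-0.6  0.2 -0.7]
213 [-1.2 -8.3 -0.7]
210 [ -1.3 -16.8  -0.6]
207 [ -1.  -25.4  -0.6]
204 [ -0.3 -33.8  -0.6]
201 [  0.9 -42.3  -0.6]
198 [  2.5 -50.6  -0.6]
195 [  4.6 -58.9  -0.6]
192 [  7.1 -67.1  -0.6]
189 [ 10.  -75.1  -0.6]
186 [ 13.3 -82.9  -0.6]
183 [ 17.  -90.6  -0.6]
180 [ 21.2 -98.   -0.6]
177 [  25.7 -105.2   -0.6]
174 [  30.6 -112.2   -0.6]
171 [  35.8 -118.9   -0.6]
```

View pics/s10.png

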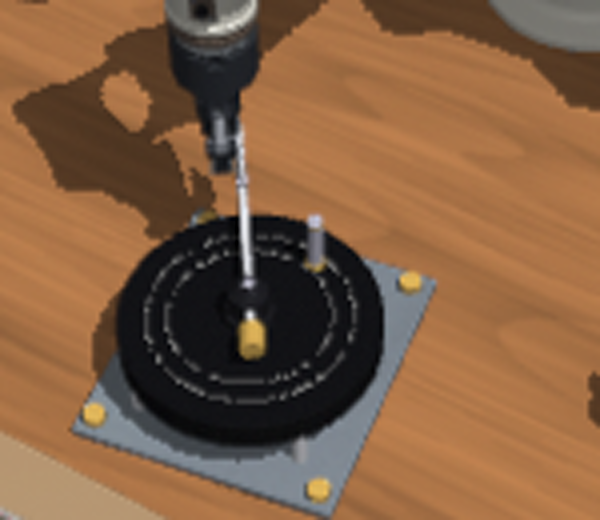

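The boom now points toward the front-left of the view, at about 217°, with the pin at about 166°. I continue to 183° and slow down.

```bash
python3 -m inch '[{"linear":[-0.6,-4,0],"rot":[0,0,1.5],"gripper":0},{"linear":[-1.2,-8.3,0],"rot":[0,0,3],"gripper":0},{"linear":[-1.3,-16.8,0],"rot":[0,0,6],"gripper":0},{"linear":[-1,-25.4,0],"rot":[0,0,9],"gripper":0},{"linear":[-0.3,-33.8,0],"rot":[0,0,12],"gripper":0},{"linear":[0.9,-42.3,0],"rot":[0,0,15],"gripper":0},{"linear":[2.5,-50.6,0],"rot":[0,0,18],"gripper":0},{"linear":[4.6,-58.9,0],"rot":[0,0,21],"gripper":0},{"linear":[5.8,-63,0],"rot":[0,0,22.5],"gripper":0},{"linear":[7.1,-67,0],"rot":[0,0,24],"gripper":0},{"linear":[8.5,-71,0],"rot":[0,0,25.5],"gripper":0},{"linear":[10,-75,0],"rot":[0,0,27],"gripper":0},{"linear":[11.6,-79,0],"rot":[0,0,28.5],"gripper":0},{"linear":[13.3,-83,0],"rot":[0,0,30],"gripper":0},{"linear":[15.1,-87,0],"rot":[0,0,31.5],"gripper":0},{"linear":[17,-90.6,0],"rot":[0,0,33],"gripper":0},{"linear":[17,-90.6,0],"rot":[0,0,33],"gripper":0}]'
python3 - <<'E'
from h import *
p,Rm,s=tool();print(p,s['force'])
yaw=np.degrees(np.arctan2(Rm[1,0],Rm[0,0]));print(yaw)
snap('scene','s11',4,(120,250,180,330));manip.read_camera('top')
for c in('scene','top'):
  for n in('fin','boom_stop'):
    x=manip.pinpoint(c,n)
    if x: w=w_from_c(c,x[0]['at']); print(c,n,w.round(4),x[0]['score'],np.degrees(np.arctan2(w[1]-C[1],w[0]-C[0]))%360)
for th in range(183,169,-1):
    print(th,(Rm.T@(np.append(P(th,.015),.105)-p)*1000).round(1))
E
```

```text
clock: 21.52
position: [0.4463, -0.0512, 0.1044]
tool_rot: [-0.0, 1.0, 0.024, -0.0]
force: [0.0, 0.1, 0.4]
grip_width: -0.0002
[ 0.44633713 -0.05124399  0.10440883] [0.0266293  0.06146674 0.43703984]
2.8053447853445808
scene fin [ 0.4449 -0.0377  0.106 ] 0.69 183.60082527481788
scene boom_stop [ 0.5306 -0.0354  0.1043] 0.71 185.9386176604086
top fin [ 0.6078 -0.0269 -0.0007] 0.16 38.1684015432688
top boom_stop [ 0.5307 -0.0313  0.1099] 0.54 182.8453122551439
183 [-0.3 -0.3 -0.6]
182 [-0.6 -3.1 -0.6]
181 [-0.8 -6.  -0.6]
180 [-0.9 -8.8 -0.6]
179 [ -1.  -11.6  -0.6]
178 [ -1.1 -14.5  -0.6]
177 [ -1.1 -17.3  -0.6]
176 [ -1.  -20.2  -0.6]
175 [ -0.9 -23.   -0.6]
174 [ -0.8 -25.8  -0.6]
173 [ -0.6 -28.7  -0.6]
172 [ -0.3 -31.5  -0.6]
171 [ -0.  -34.3  -0.6]
170 [  0.3 -37.1  -0.6]
```

View pics/s11.png

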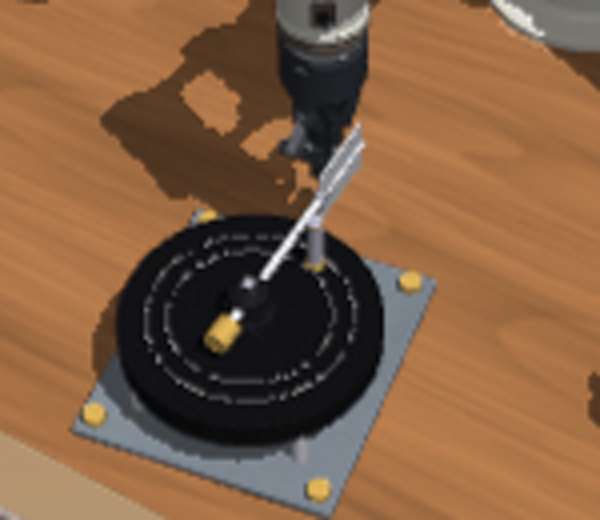

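```bash
python3 -m inch '[{"linear":[-0.3,-2.5,0],"rot":[0,0,1],"gripper":0},{"linear":[-0.5,-5,0],"rot":[0,0,2],"gripper":0},{"linear":[-0.7,-7.5,0],"rot":[0,0,2.7],"gripper":0},{"linear":[-0.9,-10,0],"rot":[0,0,3.5],"gripper":0},{"linear":[-1,-12.5,0],"rot":[0,0,4.5],"gripper":0},{"linear":[-1,-15,0],"rot":[0,0,5.3],"gripper":0},{"linear":[-1,-17,0],"rot":[0,0,6],"gripper":0},{"linear":[-1,-18.5,0],"rot":[0,0,6.5],"gripper":0},{"linear":[-1,-20,0],"rot":[0,0,7],"gripper":0},{"linear":[-1,-20,0],"rot":[0,0,7],"gripper":0}]'
python3 - <<'E'
from h import *
p,Rm,s=tool();print(p,s['force'],Rm.T@s['force'])
snap('scene','s12',5,(120,230,220,330))
manip.read_camera('top')
for c in('scene','top'):
  for n in('fin','boom_stop','pin_grip'):
    x=manip.pinpoint(c,n)
    if x: w=w_from_c(c,x[0]['at']); print(c,n,w.round(4),x[0]['score'],np.degrees(np.arctan2(w[1]-C[1],w[0]-C[0]))%360)
E
```

```text
clock: 22.65
position: [0.4443, -0.0314, 0.1044]
tool_rot: [-0.0, 0.999, -0.037, -0.0]
force: [-0.5, 0.1, 0.1]
grip_width: -0.0
[ 0.44430065 -0.03141722  0.10437233] [-0.53918479  0.06533088  0.05170749] [-0.5425379  -0.02546799 -0.0516336 ]
scene fin [ 0.4467 -0.0222  0.1026] 0.93 178.09005303542963
scene boom_stop [ 0.5273 -0.0209  0.1038] 0.82 175.29948823702767
scene pin_grip [ 0.5288 -0.0141  0.1118] 0.44 170.24545105367952
top boom_stop [ 0.528  -0.0233  0.1057] 0.58 176.94351729484976
top pin_grip [0.4432 0.5261 0.0031] 0.32 106.48731444874161
```

View pics/s12.png

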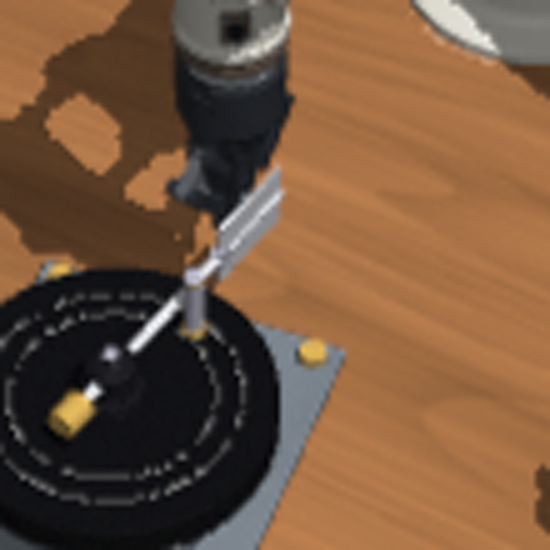

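The boom is about 3° short of the pin. Now small steps, watching the force.

```bash
python3 -m inch '[{"linear":[0,-1,0],"rot":[0,0,0.3],"gripper":0},{"linear":[0,-2,0],"rot":[0,0,0.6],"gripper":0},{"linear":[0,-3,0],"rot":[0,0,1],"gripper":0},{"linear":[0,-3,0],"rot":[0,0,1],"gripper":0}]'; python3 -m inch '[{"linear":[0,-1,0],"rot":[0,0,0.3],"gripper":0},{"linear":[0,-2,0],"rot":[0,0,0.6],"gripper":0},{"linear":[0,-2,0],"rot":[0,0,0.6],"gripper":0}]'
```

```text
clock: 23.38
position: [0.4446, -0.0285, 0.1044]
tool_rot: [-0.0, 0.999, -0.046, -0.0]
force: [-0.1, -0.9, -0.6]
grip_width: 0.0001
clock: 23.63
position: [0.4447, -0.0265, 0.1044]
tool_rot: [0.0, 0.999, -0.051, -0.0]
force: [-0.5, -0.2, -0.3]
grip_width: 0.0003
```

```bash
python3 -m inch '[{"linear":[0,-0.7,0],"rot":[0,0,0],"gripper":0},{"linear":[0,-1.5,0],"rot":[0,0,0],"gripper":0},{"linear":[0,-1.5,0],"rot":[0,0,0],"gripper":0}]'; python3 -c "
from h import *
p,Rm,s=tool();print(p,s['force'],s['torque'])
for c in('scene','top'):
  manip.read_camera(c)
  for n in('fin','boom_stop'):
    x=manip.pinpoint(c,n)
    if x: w=w_from_c(c,x[0]['at']); print(c,n,w.round(4),x[0]['score'],np.degrees(np.arctan2(w[1]-C[1],w[0]-C[0]))%360)
"
```

```text
clock: 23.88
position: [0.4449, -0.0251, 0.1044]
tool_rot: [-0.0, 0.999, -0.051, -0.0]
force: [-0.6, -0.1, 0.2]
grip_width: -0.0004
[ 0.44487674 -0.02510239  0.10436741] [-0.55772345 -0.06273923  0.22571619] [-0.0075806   0.04953984 -0.02017104]
scene fin [ 0.4504 -0.0125  0.1031] 0.81 174.51680432920642
scene boom_stop [ 0.5299 -0.0224  0.1049] 0.65 176.2177700702693
top boom_stop [ 0.5275 -0.0185  0.1077] 0.67 173.5459983930853
```

```bash
python3 -m inch '[{"linear":[0,-0.5,0],"rot":[0,0,0],"gripper":0},{"linear":[0,-1,0],"rot":[0,0,0],"gripper":0},{"linear":[0,-1,0],"rot":[0,0,0],"gripper":0}]'; python3 -m inch '[{"linear":[0,-0.5,0],"rot":[0,0,0],"gripper":0},{"linear":[0,-1,0],"rot":[0,0,0],"gripper":0},{"linear":[0,-1,0],"rot":[0,0,0],"gripper":0}]'
```

```text
clock: 24.43
position: [0.445, -0.0242, 0.1044]
tool_rot: [0.0, 0.999, -0.051, -0.0]
force: [-0.7, 1.4, -0.6]
grip_width: -0.0
clock: 24.68
position: [0.4451, -0.0231, 0.1044]
tool_rot: [0.0, 0.999, -0.051, 0.0]
force: [0.5, -0.4, -0.8]
grip_width: -0.0002
```

```bash
python3 -m inch '[{"linear":[0,-0.5,0],"rot":[0,0,0],"gripper":0},{"linear":[0,-1,0],"rot":[0,0,0],"gripper":0},{"linear":[0,-1,0],"rot":[0,0,0],"gripper":0}]'; python3 - <<'E'
from h import *
p,Rm,s=tool();print(p,s['force'],s['torque'])
snap('scene','s13',7,(145,225,240,320))
E
```

```text
clock: 24.93
position: [0.4452, -0.0222, 0.1044]
tool_rot: [0.0, 0.999, -0.051, 0.0]
force: [-0.0, -0.3, -0.2]
grip_width: 0.0
[ 0.44524534 -0.02223884  0.10441864] [-0.03107902 -0.28402666 -0.16479767] [-0.14015604 -0.00625284 -0.0718995 ]
```

View pics/s13.png

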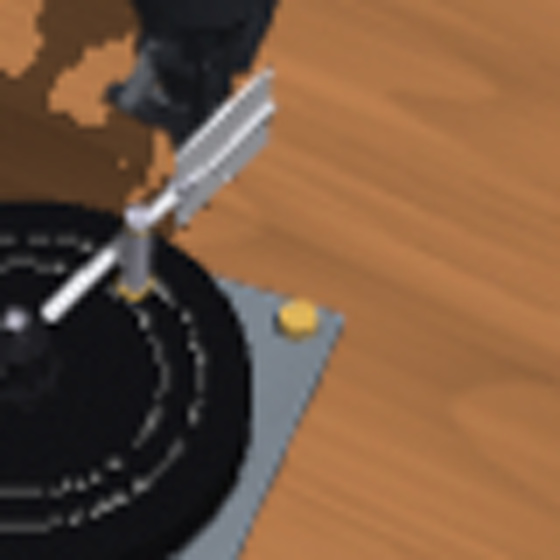

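```bash
python3 -m inch '[{"linear":[0,-0.5,0],"rot":[0,0,0],"gripper":0},{"linear":[0,-0.8,0],"rot":[0,0,0],"gripper":0},{"linear":[0,-0.8,0],"rot":[0,0,0],"gripper":0}]'; python3 -c "
from h import *
p,Rm,s=tool();print(p,s['force'],s['torque'])"
```

```text
clock: 25.23
position: [0.4453, -0.0215, 0.1044]
tool_rot: [0.0, 0.999, -0.051, 0.0]
force: [0.5, -1.4, 0.2]
grip_width: 0.0002
[ 0.44534124 -0.02153412  0.10444171] [ 0.53901274 -1.41005896  0.22261036] [-0.22152342  0.07555011 -0.0163024 ]
```

```bash
python3 -m inch '[{"linear":[0,-0.3,0],"rot":[0,0,0],"gripper":0},{"linear":[0,-0.6,0],"rot":[0,0,0],"gripper":0},{"linear":[0,-0.6,0],"rot":[0,0,0],"gripper":0}]'; python3 -c "
from h import *
p,Rm,s=tool();print(p,s['force'],s['torque'])"
```

```text
clock: 25.48
position: [0.4454, -0.0209, 0.1044]
tool_rot: [0.0, 0.999, -0.051, 0.0]
force: [0.6, -1.9, 0.4]
grip_width: -0.0002
[ 0.44538081 -0.02092902  0.10442515] [ 0.61326934 -1.88832421  0.35579271] [-0.38137846  0.02138145 -0.00641015]
```

```bash
python3 -m inch '[{"linear":[0,-0.3,0],"rot":[0,0,0],"gripper":0},{"linear":[0,-0.6,0],"rot":[0,0,0],"gripper":0},{"linear":[0,-0.6,0],"rot":[0,0,0],"gripper":0}]'; python3 -c "
from h import *
p,Rm,s=tool();print(p,s['force'],s['torque'])"
```

```text
clock: 25.73
position: [0.4455, -0.0204, 0.1044]
tool_rot: [0.0, 0.999, -0.051, 0.0]
force: [-0.7, -2.5, 0.1]
grip_width: -0.0001
[ 0.44546567 -0.02035238  0.10444717] [-0.66860594 -2.48586731  0.08528982] [-0.51206469  0.07611469  0.01266413]
```

Force and torque rise steadily (2.5 N, -0.5 N·m), so the boom is on the pin. I back away slowly along +y of the tool, then lift.

```bash
python3 -m inch '[{"linear":[0,0.6,0],"rot":[0,0,0],"gripper":0},{"linear":[0,1.2,0],"rot":[0,0,0],"gripper":0},{"linear":[0,2,0],"rot":[0,0,0],"gripper":0},{"linear":[0,4,0],"rot":[0,0,0],"gripper":0},{"linear":[0,8,0],"rot":[0,0,0],"gripper":0},{"linear":[0,14,0],"rot":[0,0,0],"gripper":0},{"linear":[0,22,0],"rot":[0,0,0],"gripper":0},{"linear":[0,30,0],"rot":[0,0,0],"gripper":0},{"linear":[0,40,0],"rot":[0,0,0],"gripper":0},{"linear":[0,50,0],"rot":[0,0,0],"gripper":0},{"linear":[0,50,-20],"rot":[0,0,0],"gripper":0},{"linear":[0,50,-50],"rot":[0,0,0],"gripper":0},{"linear":[0,50,-80],"rot":[0,0,0],"gripper":0},{"linear":[0,50,-110],"rot":[0,0,0],"gripper":0},{"linear":[0,80,-140],"rot":[0,0,0],"gripper":0},{"linear":[0,110,-150],"rot":[0,0,0],"gripper":0},{"linear":[0,140,-150],"rot":[0,0,0],"gripper":0},{"linear":[0,160,-150],"rot":[0,0,0],"gripper":0},{"linear":[0,160,-150],"rot":[0,0,0],"gripper":0}]'
python3 - <<'E'
from h import *
p,Rm,s=tool();print(p,s['force'])
snap('scene','s14',7,(145,225,240,320));snap('top','t14',6,(150,240,230,330))
for c in('scene','top'):
  for n in('fin','boom_stop','pin_grip','barometer','cup','screwdriver'):
    x=manip.pinpoint(c,n)
    if x: w=w_from_c(c,x[0]['at']); print(c,n,w.round(4),round(x[0]['score'],2),np.degrees(np.arctan2(w[1]-C[1],w[0]-C[0]))%360)
E
```

```text
clock: 27.32
position: [0.4286, -0.1835, 0.2549]
tool_rot: [0.001, 0.999, -0.053, 0.0]
force: [-0.7, -0.2, -0.6]
grip_width: 0.0001
[ 0.42862462 -0.18350624  0.25487304] [-0.70710098 -0.19556163 -0.5786598 ]
scene fin [ 0.4483 -0.0117  0.1035] 0.73 174.29979453799422
scene boom_stop [ 0.5292 -0.0223  0.1057] 0.68 176.18902305799523
scene pin_grip [ 0.5273 -0.0101  0.1134] 0.42 167.68692186246065
scene barometer [ 0.4286 -0.4939  0.0042] 0.77 249.06794897244976
scene cup [ 0.4385  0.5265 -0.0006] 0.93 106.91946283418268
scene screwdriver [0.7467 0.4299 0.0063] 0.69 73.01176562588505
top fin [ 0.4423 -0.0071  0.1078] 0.53 172.95346971017648
top boom_stop [ 0.5298 -0.0191  0.1068] 0.62 173.77134316826962
top pin_grip [ 0.5294 -0.0034  0.1133] 0.43 162.77296373921575
top cup [0.4442 0.5241 0.0026] 0.67 106.44865950716452
top screwdriver [0.7489 0.4365 0.0024] 0.48 72.99733745732338
```

View pics/s14.png

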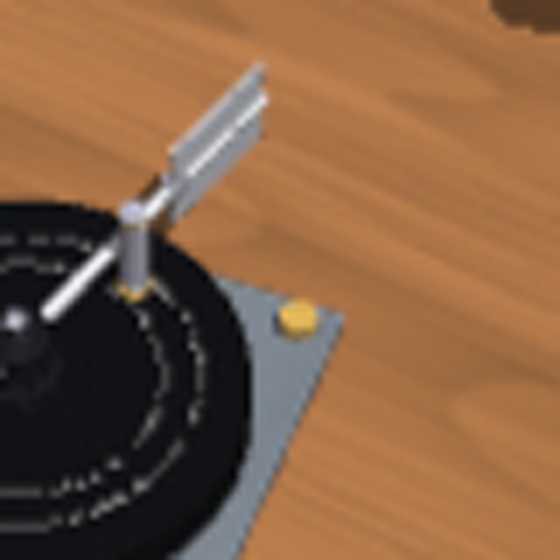

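View pics/t14.png

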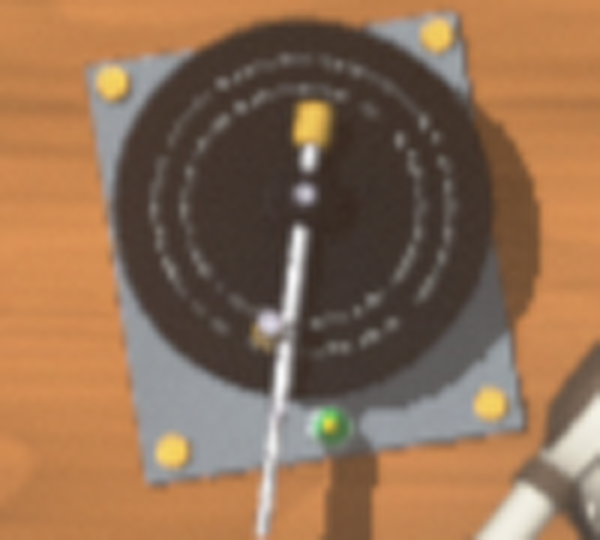

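The top view shows the boom at (285,330) passing right beside the pin's top at (268,322), and the hand is clear at lower right. I'll measure the gap.

```bash
python3 - <<'E'
from h import *
p,d=manip.read_camera('top');g=p.astype(float).mean(2)
sub=lambda u,v:((u+.5)/6-.5+230,(v+.5)/6-.5+150)
pts=[]
for v in range(188,220):
    row=g[v,262:290].copy()
    # boom bright, expect col
    e=(304-(v-150)*6*0.0+0)  # unused
    uc=sub(300-(( (v-150)*6-230)*0.142),0)[0]
    us=np.arange(int(uc)-2,int(uc)+4)
    w=np.clip(g[v,us]-90,0,None)
    if v<203 and w.sum()>0: pts.append(unpz('top',(us*w).sum()/w.sum(),v,.109)[:2])
    if v>=207 and v<218 and w.sum()>0 and False: pass
pts=np.array(pts);l=cv2.fitLine(pts.astype(np.float32),cv2.DIST_HUBER,0,.001,.001).ravel()
th=np.degrees(np.arctan2(l[1],l[0]))%180
print(len(pts),'boom angle',th,'pts',pts[::4].round(4).tolist())
hub=unpz('top',*sub(305,195),.125);pin=unpz('top',*sub(268,322),.140)
print('hub',hub,'pin top',pin)
n=np.array([-l[1],l[0]]);print('dist pin-line mm',1000*n@(pin[:2]-l[2:4]),'axis resid',1000*n@(hub[:2]-l[2:4]))
f=unpz('top',*sub(262,535),.135);print('fin top edge',f,np.degrees(np.arctan2(f[1]-hub[1],f[0]-hub[0]))%360, 'pin ang',np.degrees(np.arctan2(pin[1]-hub[1],pin[0]-hub[0]))%360)
print(manip.observe()['clock'])
E
```

```text
15 boom angle 173.40913 pts [[0.5873, -0.0239], [0.573, -0.0224], [0.5587, -0.021], [0.5445, -0.0191]]
hub [ 0.60609164 -0.02678349  0.125     ] pin top [ 0.5295728  -0.00568694  0.14      ]
dist pin-line mm 11.618618714375245 axis resid -0.5557719991304105
fin top edge [ 0.40768523 -0.00357449  0.135     ] 173.328032322864 pin ang 164.5862583180822
28.0667
```

The gap measures about 0.6 mm (11.6 mm from pin axis to boom axis), with the boom at 173.4° against 173.5° expected. Bystanders haven't moved, so I hand in.

```bash
python3 -m inch '[{"linear":[0,0,0],"rot":[0,0,0],"gripper":0},{"linear":[0,0,0],"rot":[0,0,0],"gripper":0},{"linear":[0,0,0],"rot":[0,0,0],"gripper":0}]'; python3 -c "
from station import manip
print(manip.sign_off())"
```

```text
clock: 28.32
position: [0.4292, -0.1794, 0.2544]
tool_rot: [-0.0, 0.999, -0.051, 0.0]
force: [-0.2, -0.6, 0.3]
grip_width: 0.0001
the job is handed in; nothing more can be done
None
```

The stop pin is home in the dial's blind hole with the boom resting against it, and I handed the job in at 28.3 s. The system reported no verdict.

- **Finding the hole:** Depth in the top camera, with a darker patch in both views, showed the hole at a bearing of about -0.41 rad before I touched the dial. I set the tip down about 21 mm round the track from there and slid it with about 5 to 6 N. It dropped in close to that spot.
- **Seating the pin:** It went in with small side forces and stopped at the height expected for a flush collar. I then pressed it with about 10 N. I did not measure the collar again after the vane touched the pin. In the pictures the pin stood upright and unmoved.
- **Swinging the vane:** I pushed the fin round with closed fingers until the force rose to 2.5 N at the pin, then backed off and lifted clear.
- **Last checks:** The top view put the boom axis 11.6 mm from the pin axis, a gap of about 0.6 mm. The boom was at 173.4° in the robot's frame, against 173.5° expected for contact.
- **Disagreements:** The two cameras differ by a few mm in y at the dial. Some network readings of the pin and boom were off by similar amounts.
- **Bystanders:** The cup and screwdriver read within about 4 mm of their starting positions in both cameras, which is network noise. The barometer also read within about 5 mm, but only in the scene camera; the top camera did not report it in the last check.

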